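Lever open the battery bay and put the pack on charge

TASK

Get the battery pack out of the grey bay and onto charge: take the red-handled scraper, push its blade into the notch under the front edge of the orange lid and lever the lid up with it, keeping the gripper's fingers off the lid until the blade has raised it well clear, then swing the lid back to upright or beyond and leave it open. Lay the scraper back down on the blue mat, lift the pack out by its handle and set it down, without dropping it, flat and lengthways on the floor of the black charging tray. Leave the screwdriver, aluminium bar and carton where they are.

Things in the scene. Friction and masses are not known exactly. Their poses are not given: they have to be found in the camera images.
- bay_notch (a point): Middle of the pry notch in the bay's front face, 76 mm above the table. x: level, into the bay towards the hinge; y: along the front; z: up. The opening is 72 mm wide, 8 mm high (72 to 80 mm above the table), through the 6 mm front wall, above a yellow strip; a yellow mark on the lid's top shows where it is. Its bottom edge can be the fulcrum; its top is the lid's underside. Hollow behind.
- bay_floor (a point): Centre of the inner floor of the fixed grey bay, 6 mm above the table, axes as bay_notch. Bay outside 170 (x) x 150 (y) x 85 mm high, inside 158 x 136 mm; closed by the flush orange lid.
- bay_hinge (a point): Middle of the lid's hinge axis (along y), at the back of the bay, 167 mm along x from bay_notch, 82.5 mm above the table; axes as bay_notch. The lid is a plate 166 long, 134 wide, 5 mm thick, from the hinge to the front face, flush between two side cheeks; the axis is at its mid-thickness.
- lid (a joint): Lid angle, rad: 0 shut, 1.57 upright, 2.1 wide open (stop). Stiff friction hinge: the lid (120 g) stays at any angle; raising its front edge takes about 1.5 N.
- scraper_center (a point): Centre of the scraper's red handle (half-way up). Handle 110 long (x) x 22 wide (y) x 26 mm high (z), flat-sided. A flat steel blade, 40 wide and 2.5 mm thick at the handle's mid-height, sticks out along +x from the handle's front end at x = 55 to its tip at x = 135 mm. 130 g, more or less. Starts lying on the blue mat, z up.
- mat_top (a point): Centre of the top of the fixed flat blue mat, 260 (x) x 100 mm (y), 4 mm thick; z up.
- pack_center (a point): Centre of the loose battery pack, 30 mm above its underside. Grey block with a green band, 104 long (x) x 64 (y) x 40 mm high; on top a solid black handle ridge 70 (x) x 18 (y) mm, from 40 to 60 mm above the underside: grip it across y. About 420 g. Starts on the bay floor under the lid, its x roughly along the bay's x, near the middle.
- tray_floor (a point): Centre of the floor of the fixed black charging tray, 12 mm above the table; inside 138 (x, its length) x 98 mm (y), with a 6 mm wide lip 12 mm high round it (24 mm above the table); brass strips along x on the floor; a low grey block stands outside its -x end. z up.
- driver: Bystander, to be left alone: screwdriver with green handle lying on the table, about 200 mm long; body origin on its underside.
- profile: Bystander, to be left alone: aluminium bar offcut 130 x 40 x 40 mm lying on the table; origin under its centre.
- carton: Bystander, to be left alone: closed cardboard carton 110 x 85 x 60 mm; origin under its centre.
Things that resemble listed ones, but are neither listed nor needed, are in the scene too. Of the things that look like the part that bears scraper_center, the middle-sized one is meant.

How it is judged:
On the way, in this order (a step that is already met when the one before it is completed fails the run):
1. the scraper's blade has raised the lid (value of joint lid above 0.2 rad and contact force between scraper and lid above 0.2 N), for 0.05 s.
2. the lid stands open, upright or beyond (value of joint lid above 1.45 rad), for 0.1 s.
3. the pack has been lifted clear of the bay by the fingers (z of pack_center in the frame of bay_notch above 0.04 m and contact force between the fingers and pack above 0.5 N), for 0.1 s.
At the end, for the whole second after the job is handed in: Lid left open at 1.4 rad or more; scraper at rest on the mat, handle centre over it and at most 25 mm above; pack at rest flat on the tray floor (tilt under 0.08 rad), within 35 mm of its centre in x and y, lengthways within 0.4 rad (value of joint lid above 1.4 rad and x of scraper_center in the frame of mat_top between -0.13 and 0.13 m and y of scraper_center in the frame of mat_top between -0.05 and 0.05 m and z of scraper_center in the frame of mat_top below 0.025 m and contact force between scraper and mat above 0.1 N and linear speed of each of scraper, pack below 0.02 m/s and x of pack_center in the frame of tray_floor between -0.035 and 0.035 m and y of pack_center in the frame of tray_floor between -0.035 and 0.035 m and z of pack_center in the frame of tray_floor between 0.025 and 0.034 m and angle between pack_center's own z axis and vertical below 0.08 rad and angle between the x axis of pack_center and the x axis of tray_floor, either way round below 0.4 rad and contact force between pack and tray above 0.5 N); the robot touches nothing.
It fails at once if the fingers push or pull the lid before the blade has raised it well clear (0.2 rad) (contact force between the fingers and lid above 2 N and value of joint lid below 0.2 rad).
It fails at once if the pack is dropped (falls free faster than 0.5 m/s) (linear speed of pack above 0.5 m/s and contact force between the fingers and pack below 0.05 N).
It fails at once if a bystander is moved more than 25 mm (distance of any of driver, profile, carton from where it was at the start of the episode above 0.025 m).
It also fails if it takes over 67 s, if anything falls off the work surface, if the arm or the gripper's body presses on something with over 40 N, if the wrist force passes 120 N, or if a joint passes its speed limit or range.

ROBOT

A 7-joint arm with a two-finger parallel gripper is mounted at the origin on the work surface. World frame = base frame: x ahead of the robot, y to its left, z up, the work surface at z = 0. Lengths are in m, angles in rad, forces in N, time in s.
With the tool pointing down it reaches from about 0.425 to 0.95 m from the base axis. Payload 4.7 kg.
Tool frame: the origin (TCP) lies at the very end of the fingers, on their centre line; the grasp point (between the pads) lies 19 mm behind it; x points along the fingers, z is the direction in which the jaws open and shut, and the axes are right-handed (so a half turn about x gives the same grasp; the last joint's range is limited). The gripper opens to 87 mm and grips with 3 to 60 N. Pads are 19 mm wide; open, the fingers measure 117 mm over their backs; the gripper's body (75 mm by 190 mm) begins 51 mm behind the grasp point.
Start: joints at [1.141, 0.469, -0.049, 1.532, 0.024, 1.141, -0.082], TCP at [0.263, -0.622, 0.223] pointing down, gripper open.
Joint ranges: [-2.59, 2.59], [-0.33, 1.99], [-1.39, 1.29], [0.1, 2.45], [-1.04, 4.18], [0.21, 1.99], [-2.66, 2.66]. Speed limits (rad/s): [2.57, 2.57, 3.14, 3.14, 3.14, 3.14, 3.14].

INTERFACE

Orientations are given as a unit quaternion [w, x, y, z].
In Python, from cell import ctrl gives the robot as it stands.
- The arm moves only by the shell command python3 -m handwheel 'ROWS' [FORCE]. ROWS is text: rows parted by semicolons, each of 5 numbers parted by spaces: the closure, from 0 (fully open) to 1 (shut), then the shift along the tool's x, y, z scaled (see below), then the turn about the tool's x scaled (see below). In form: grip dx dy dz roll; .... A call has 1 to 12 rows; each row shifts and turns the commanded pose from where the row before left it, along the tool's axes as they then stand; what a row does not reach is not made up. The controller multiplies each number of a shift by 0.1 m and each number of a turn by 120 degrees. A row lasts 1/10 s, in which the tool goes at most 50 mm and 8.59 degrees, less where a joint would pass 70% of its speed; a pose out of reach is approached as far as the arm can. A call with a number of a shift or a turn outside -1 to 1 is refused whole. A call with a gripper value outside its range is refused whole. The fingers move at their own pace and stop on an object; FORCE is the grip in N (left out, the last holds). Time passes only in rows, so rows that do not move let the fingers close. It gives the time, the measured TCP pose, the force and the opening at its end, in the units of the state.
- ctrl.observe(): the state, without advancing time (a new reading comes with each control period).
- ctrl.read_camera(name): name is "scene" or "top" or "wrist"; returns a dict with "image" (420x560x3 uint8, red, green, blue), "range_z" (420x560 float32, m along the optical axis (not along the pixel's ray), 0 where there is no reading), "fovy" (degrees; the focal length in pixels is half the picture's height over the tangent of half this angle, whatever the lens; pixels are square), "cx", "cy" (the principal point, pixels), "k1" (the pictures are not rectified: a ray, as slopes to the right and down, at radius r is drawn at 1 + k1 r^2 times it, then the intrinsics apply), "rvec" (rotation vector, rad) and "tvec" (3), from world to camera coordinates, as OpenCV has them. Camera axes: x right, y down, z forward; pixel columns grow to the right and rows downward; lengths in m; the calibration is good to about 2 mm. A picture is of the moment at which its call begins.
- ctrl.close_job(): hands the job in, once; it reports no verdict.
The state is a dict: "time": time; "q": joint angles; "joint_vel": joint speeds; "joint_efforts": joint torques, N m; "tool_pos": TCP position; "ee_rot": TCP orientation; "force": force on the tool from outside, world axes, zero at the start; "ft_torque": the same for the moment, N m; "grip_width": opening from 0.0 (shut) to 1.0 (fully open).
Only numpy, scipy, OpenCV 4.12 (cv2) and the standard library are available. Lean on these libraries where they do the work, as an engineer would, in place of code of your own. Each camera call takes 0.05 s, during which the arm holds its last target.

## Working session

There is one attempt and no reset: what is moved stays moved. The work goes in short steps, Python scripts to look and compute and a shell command to move; the robot and the scene stay as the last step left them, time stands still between calls to the robot, and variables do not carry over. Pictures are saved under pics/ and viewed, and the job is handed in when it is done.

```bash
ls -la; mkdir -p pics
cat > h.py <<'E'
import numpy as np, cv2
from cell import ctrl
def K(c):
    f=210/np.tan(np.radians(c['fovy'])/2); return f
def cam(n):
    c=ctrl.read_camera(n); np.savez('cam_'+n+'.npz',**{k:np.array(v) for k,v in c.items()}); return c
def load(n):
    d=np.load('cam_'+n+'.npz'); return {k:d[k] for k in d.files}
def ray(c,u,v):
    f=K(c); uv=np.atleast_2d(np.stack([u,v],-1)).astype(float)
    d=(uv-[float(c['cx']),float(c['cy'])])/f
    # undistort by iteration
    x=d.copy()
    for _ in range(20): x=d/(1+float(c['k1'])*(x**2).sum(-1,keepdims=True))
    R,_=cv2.Rodrigues(np.array(c['rvec'],float)); t=np.array(c['tvec'],float).ravel()
    dc=np.c_[x,np.ones(len(x))]
    return -R.T@t, dc@R, 
def plane(c,u,v,z):
    o,d=ray(c,u,v); s=(z-o[2])/d[:,2]; return o+d*s[:,None]
def depth(c,u,v):
    u=np.atleast_1d(u);v=np.atleast_1d(v)
    o,d=ray(c,u,v); r=np.array(c['range_z'])[np.round(v).astype(int),np.round(u).astype(int)]
    return o+d*r[:,None]
def cloud(c):
    v,u=np.mgrid[0:420,0:560]; return depth(c,u.ravel(),v.ravel()).reshape(420,560,3)
def proj(c,P):
    R,_=cv2.Rodrigues(np.array(c['rvec'],float)); p=np.atleast_2d(P)@R.T+np.array(c['tvec'],float).ravel()
    x=p[:,:2]/p[:,2:]; x=x*(1+float(c['k1'])*(x**2).sum(-1,keepdims=True))
    return x*K(c)+[float(c['cx']),float(c['cy'])]
def save(c,name,crop=None,s=1):
    im=np.array(c['image'])[:,:,::-1]
    if crop: u0,v0,u1,v1=crop; im=im[v0:v1,u0:u1]
    cv2.imwrite('pics/'+name+'.png',cv2.resize(im,None,fx=s,fy=s,interpolation=cv2.INTER_CUBIC))
E
python3 - <<'E'
from h import *
for n in ['scene','top','wrist']:
    c=cam(n); save(c,n+'0'); print(n,c['fovy'],c['cx'],c['cy'],c['k1'],ray(c,[280],[210]))
s=ctrl.observe(); print(s)
E
```

```text
total 12
drwxr-xr-x  3 agent agent 4096 Dec  6 21:45 .
drwxr-xr-x 23 root  root  4096 Dec  6 21:45 ..
drwxr-xr-x  2 agent agent 4096 Dec  6 21:45 pics
scene 56.00808141980301 277.4304490165453 207.2517714011718 -0.06533265255054829 (array([0.87579269, 0.82668524, 0.8034281 ]), array([[-0.35562539, -0.67080294, -0.65088   ]]))
top 55.43478506264312 276.9514263707185 207.9389372168962 0.03990269083506551 (array([0.37607765, 0.0468563 , 1.25327723]), array([[ 0.10147311,  0.01222036, -0.99480583]]))
wrist 63.4855498882018 282.01029029565416 211.3306389891811 0.028316427517113427 (array([ 0.33739442, -0.58991069,  0.38334515]), array([[-0.26897713, -0.10543659, -0.95738439]]))
{'time': 0.15, 'q': array([ 1.14108127,  0.46926337, -0.0485751 ,  1.53337314,  0.02409155,
        1.14096512, -0.08230903]), 'joint_vel': array([ 0.00033201, -0.00300522, -0.00030939, -0.00459678, -0.00063699,
        0.00080787,  0.0005486 ]), 'joint_efforts': array([ 5.23529634e-04, -5.08425879e+01, -8.06139316e-02, -2.36419344e+01,
       -6.13522273e-02,  3.56316799e-02,  1.07147516e-04]), 'tool_pos': array([ 0.26320738, -0.62110621,  0.22175521]), 'ee_rot': array([ 0.58909801,  0.39072539,  0.58995373, -0.39019457]), 'force': array([-0.39529577, -0.93906382, -0.44676388]), 'ft_torque': array([-0.00981205,  0.01975669, -0.02026307]), 'grip_width': 1.0000380627877503}
```

View pics/scene0.png

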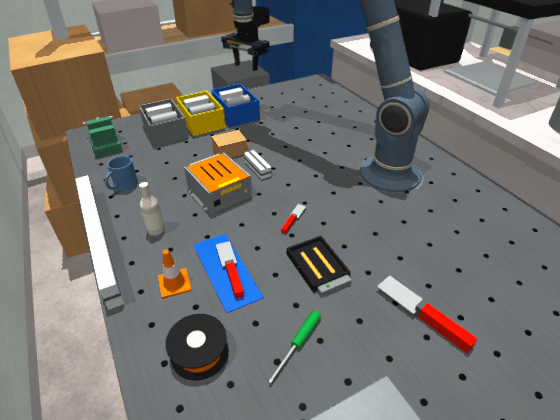

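View pics/top0.png

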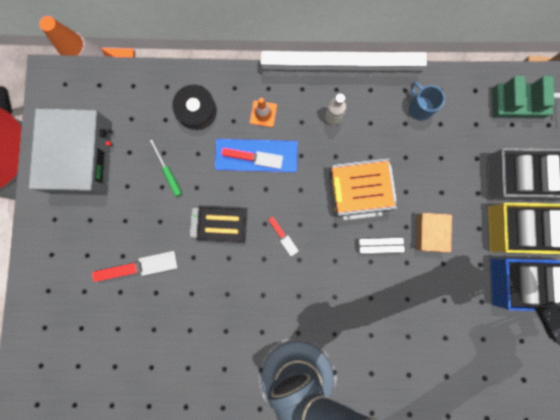

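View pics/wrist0.png

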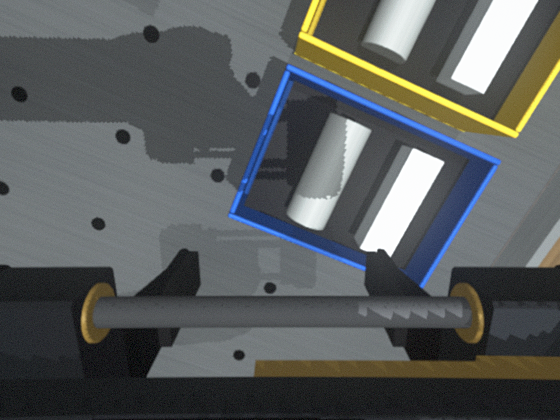

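```bash
cat > m.py <<'E'
from h import *
c=load('top'); im=c['image']; hsv=cv2.cvtColor(im,cv2.COLOR_RGB2HSV); P=cloud(c)
def mask(lo,hi,box):
    m=cv2.inRange(hsv,np.array(lo),np.array(hi)); z=np.zeros_like(m); u0,v0,u1,v1=box; z[v0:v1,u0:u1]=m[v0:v1,u0:u1]; return z
def rect(m,z,name):
    v,u=np.nonzero(m); 
    cs,_=cv2.findContours(m,cv2.RETR_EXTERNAL,cv2.CHAIN_APPROX_NONE); k=max(cs,key=cv2.contourArea)[:,0]
    p=plane(c,k[:,0],k[:,1],z)[:,:2].astype(np.float32)
    r=cv2.minAreaRect(p*1000); b=cv2.boxPoints(r)
    print(name,'n',len(u),'c',np.round(r[0],1),'size',np.round(r[1],1),'ang',round(r[2],1),'medz',np.round(np.median(P[v,u,2])*1000,1),'corners',np.round(b).tolist())
R1=mask([0,150,90],[8,255,255],(210,130,305,180))|mask([172,150,90],[180,255,255],(210,130,305,180))
rect(R1,0.030,'handle')
B=mask([0,0,150],[180,60,255],(250,140,295,175)); rect(B,0.018,'blade')
M=mask([100,120,60],[125,255,255],(205,130,310,180)); rect(M,0.004,'mat')
O=mask([5,150,120],[22,255,255],(325,150,405,225)); rect(O,0.085,'lid')
Y=mask([24,120,120],[35,255,255],(325,150,405,225)); rect(Y,0.085,'yellow')
T=mask([0,0,0],[180,255,45],(185,195,255,250)); rect(T,0.024,'tray')
G=mask([22,80,100],[35,255,255],(195,200,250,240)); rect(G,0.012,'brass')
E
python3 m.py
python3 - <<'E'
from h import *
c=load('top'); save(c,'top_bay',(310,140,430,260),5); save(c,'top_mat',(185,120,315,255),5)
E
```

```text
handle n 186 c [674.1 199.1] size [93.  20.2] ang 80.6 medz 29.5 corners [[657.0, 155.0], [676.0, 152.0], [692.0, 243.0], [672.0, 247.0]]
blade n 347 c [661.1 104.6] size [88.2 40.5] ang 81.5 medz 18.3 corners [[635.0, 64.0], [675.0, 58.0], [688.0, 145.0], [648.0, 151.0]]
mat n 1783 c [678.5 142.9] size [260.5 100.9] ang 89.5 medz 3.7 corners [[627.0, 13.0], [728.0, 12.0], [730.0, 273.0], [629.0, 274.0]]
lid n 2160 c [ 569.6 -177.6] size [126.7 162.2] ang 8.0 medz 84.9 corners [[496.0, -106.0], [518.0, -267.0], [644.0, -249.0], [621.0, -88.0]]
yellow n 135 c [ 560.8 -107.1] size [73.  16.2] ang 8.4 medz 85.2 corners [[524.0, -104.0], [526.0, -120.0], [598.0, -110.0], [596.0, -94.0]]Traceback (most recent call last):
  File "m.py", line 17, in <module>
    T=mask([0,0,0],[180,255,45],(185,195,255,250)); rect(T,0.024,'tray')
                                                    ~~~~^^^^^^^^^^^^^^^^
  File "m.py", line 7, in rect
    cs,_=cv2.findContours(m,cv2.RETR_EXTERNAL,cv2.CHAIN_APPROX_NONE); k=max(cs,key=cv2.contourArea)[:,0]
                                                                        ~~~^^^^^^^^^^^^^^^^^^^^^^^^
ValueError: max() iterable argument is empty
```

```bash
sed -i 's/^T=.*/T=mask([0,0,0],[180,255,60],(192,200,250,246)); print(im[230,225],im[222,205]); T=cv2.morphologyEx(T|mask([22,80,100],[35,255,255],(195,200,250,240)),cv2.MORPH_CLOSE,np.ones((5,5)));/; s/^G=/rect(T,0.024,"tray")\nG=/' m.py; python3 m.py | tail -3
python3 - <<'E'
from h import *
c=load('top'); save(c,'top_bay',(310,140,430,260),5); save(c,'top_mat',(185,120,315,255),5)
E
```

```text
[243 227 134] [62 61 61]
tray n 338 c [434.5 240.7] size [102.   12.4] ang 89.1 medz 12.6 corners [[428.0, 190.0], [440.0, 190.0], [441.0, 292.0], [429.0, 292.0]]
brass n 203 c [435.1 242.6] size [103.   12.5] ang 89.1 medz 12.4 corners [[428.0, 191.0], [441.0, 191.0], [442.0, 294.0], [430.0, 294.0]]
```

View pics/top_mat.png

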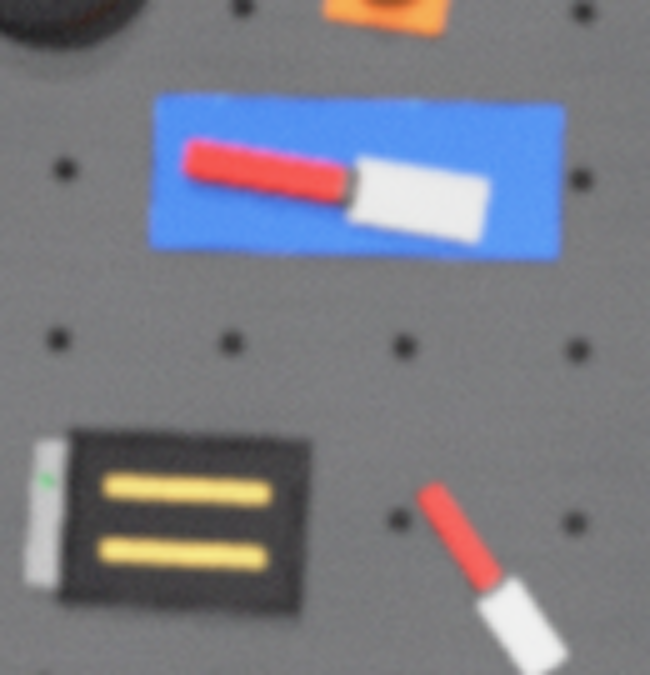

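View pics/top_bay.png

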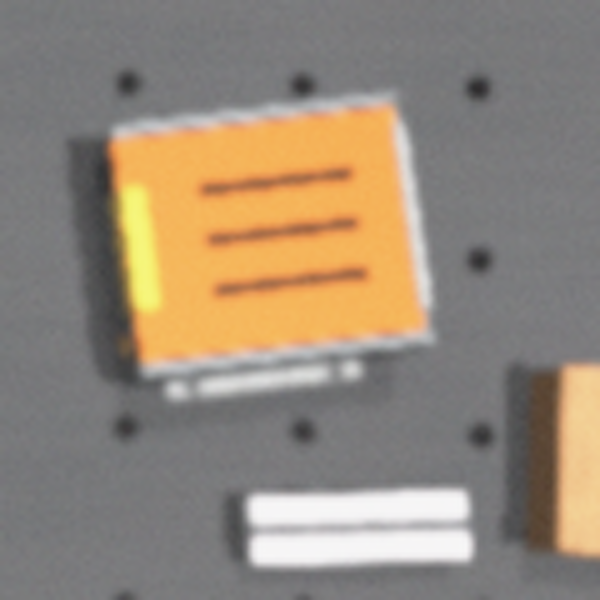

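```bash
cat > g.py <<'E'
from h import *
from scipy.spatial.transform import Rotation as Rr
def axes(s): w,x,y,z=s['ee_rot']; return Rr.from_quat([x,y,z,w]).as_matrix()
def plan(goal,ydir=None,zdir=None):
    """print roll then shift (numbers in move units). zdir: wanted jaw dir (2D), either sign"""
    s=ctrl.observe(); A=axes(s); p=np.array(s['tool_pos']); d=np.array(goal)-p
    print('t',round(s['time'],2),'tcp',np.round(p,4),'force',np.round(s['force'],1),'w',round(s['grip_width'],3))
    print('tool x',A[:,0].round(3),'y',A[:,1].round(3),'z',A[:,2].round(3))
    if zdir is not None:
        z=np.array([*zdir,0.]);z/=np.linalg.norm(z); 
        for sg in (1,-1):
            a=np.arctan2(A[:,0]@np.cross(A[:,2],sg*z),A[:,2]@(sg*z)); print('roll deg',np.degrees(a).round(1),'units',(a/np.radians(120)).round(4))
            A2=Rr.from_rotvec(A[:,0]*a).as_matrix()@A; print('   after roll, shift units',(A2.T@d/0.1).round(3))
    print('now shift units',(A.T@d/0.1).round(3),'dist',np.linalg.norm(d).round(3))
E
python3 - <<'E'
from g import *
c=load('top')
pts=np.array([(198,206),(247.4,208),(245,242.4),(196.6,240.6)])
p=plane(c,pts[:,0],pts[:,1],0.024)[:,:2]*1000; print('tray',p.round(),p.mean(0).round(1),np.linalg.norm(np.diff(p,axis=0),axis=1))
hsv=cv2.cvtColor(c['image'],cv2.COLOR_RGB2HSV); m=cv2.inRange(hsv,np.array([22,80,100]),np.array([35,255,255])); m[:200]=0;m[240:]=0;m[:,:195]=0;m[:,250:]=0
v,u=np.nonzero(m); q=plane(c,u,v,0.013); print('brass mean',q.mean(0),q.min(0),q.max(0))
# driver, carton etc. heights and scene cross-check
s=load('scene'); hs=cv2.cvtColor(s['image'],cv2.COLOR_RGB2HSV)
P=cloud(s)
def md(lo,hi,box):
    m=cv2.inRange(hs,np.array(lo),np.array(hi)); u0,v0,u1,v1=box; z=np.zeros_like(m); z[v0:v1,u0:u1]=m[v0:v1,u0:u1]; v,u=np.nonzero(z); X=P[v,u]; return X
for n,a in dict(handle=([0,150,90],[8,255,255],(215,250,250,300)),mat=([100,120,60],[125,255,255],(190,230,265,310)),lid=([5,150,120],[20,255,255],(180,150,255,195)),yel=([24,120,120],[35,255,255],(180,150,255,210))).items():
    X=md(*a); r=cv2.minAreaRect((X[:,:2]*1000).astype(np.float32)); print(n,len(X),np.round(r[0],1),np.round(r[1],1),round(r[2],1),'z',np.round(np.percentile(X[:,2],[5,50,95])*1000,1))
plan([0.672,0.177,0.12],zdir=[0.989,-0.145])
E
```

```text
tray [[509. 317.]
 [506. 163.]
 [399. 167.]
 [402. 316.]] [453.9 240.7] [153.50281687 106.33088698 148.94585052]
brass mean [0.45428846 0.24140786 0.013     ] [0.42809211 0.19103881 0.013     ] [0.48033386 0.29388694 0.013     ]
handle 298 [761.2 491.2] [708.2  31.6] 73.7 z [13.7 27.  29.9]
mat 2124 [729.7 422.4] [848.  141.2] 79.6 z [-1.5  1.5  4.4]
lid 1161 [658.4 236.3] [1245.4  179.5] 78.0 z [79.5 82.  84.4]
yel 117 [728.4 343.4] [1008.4   66.5] 69.3 z [58.5 80.6 85.1]
t 0.15 tcp [ 0.2632 -0.6211  0.2218] force [-0.4 -0.9 -0.4] w 1.0
tool x [-0.001  0.001 -1.   ] y [ 0.921  0.39  -0.   ] z [ 0.39  -0.921 -0.001]
roll deg -58.7 units -0.4891
   after roll, shift units [1.025 8.488 2.888]
roll deg 121.3 units 1.0109
   after roll, shift units [ 1.025 -8.488 -2.888]
now shift units [ 1.025  6.878 -5.752] dist 0.902
```

```bash
python3 -m handwheel '0 0 0 0 -0.07; 0 0 0 0 -0.07; 0 0 0 0 -0.07; 0 0 0 0 -0.07; 0 0 0 0 -0.07; 0 0 0 0 -0.07; 0 0 0 0 -0.07; 0 0 0.3 0.1 0; 0 0 0.47 0.16 0; 0 0 0.47 0.16 0; 0 0 0.47 0.16 0; 0 0 0.47 0.16 0' 40
python3 -m handwheel '0 0 0.47 0.16 0; 0 0 0.47 0.16 0; 0 0 0.47 0.16 0; 0 0 0.47 0.16 0; 0 0 0.3 0.1 0; 0 0 0 0 0'
python3 - <<'E'
from g import *
c=cam('wrist'); save(c,'wrist1'); plan([0.672,0.177,0.12],zdir=[0.989,-0.145])
E
```

```text
time: 1.35
tool_pos: [0.3683, -0.4144, 0.2224]
ee_rot: [0.705, 0.051, 0.705, -0.051]
force: [1.1, 0.1, 0.0]
grip_width: 0.996
time: 1.95
tool_pos: [0.4746, -0.2055, 0.2229]
ee_rot: [0.706, 0.048, 0.705, -0.047]
force: [0.1, -0.3, -0.3]
grip_width: 0.999
t 2.0 tcp [ 0.4732 -0.2087  0.2226] force [-0.5 -0.6 -0.6] w 1.001
tool x [ 0.  0. -1.] y [0.138 0.99  0.   ] z [ 0.99  -0.138  0.   ]
roll deg 0.4 units 0.0035
   after roll, shift units [1.028 4.104 1.407]
roll deg -179.6 units -1.4965
   after roll, shift units [ 1.028 -4.104 -1.407]
now shift units [1.028 4.093 1.437] dist 0.446
```

View pics/wrist1.png

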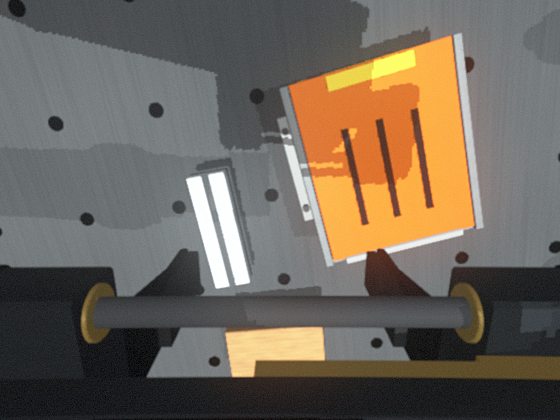

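Run:
```python
from g import *
c=load('wrist'); hsv=cv2.cvtColor(c['image'],cv2.COLOR_RGB2HSV); P=cloud(c)
m=cv2.inRange(hsv,np.array([3,150,60]),np.array([36,255,255])); m[270:]=0; m=cv2.morphologyEx(m,cv2.MORPH_CLOSE,np.ones((9,9)))
cs,_=cv2.findContours(m,cv2.RETR_EXTERNAL,cv2.CHAIN_APPROX_NONE); k=max(cs,key=cv2.contourArea)[:,0]
p=plane(c,k[:,0],k[:,1],0.085)[:,:2]*1000; r=cv2.minAreaRect(p.astype(np.float32)); print('lid',r, cv2.boxPoints(r).round(1).tolist())
y=cv2.inRange(hsv,np.array([24,150,100]),np.array([36,255,255])); y[270:]=0; cs,_=cv2.findContours(y,cv2.RETR_EXTERNAL,cv2.CHAIN_APPROX_NONE); k=max(cs,key=cv2.contourArea)[:,0]
p=plane(c,k[:,0],k[:,1],0.085)[:,:2]*1000; r=cv2.minAreaRect(p.astype(np.float32)); print('yel',r,cv2.boxPoints(r).round(1).tolist())
v,u=np.nonzero(m); print('z',np.percentile(P[v,u,2],[5,50,95]))
# outline corners of the metal bay by hand
print(plane(c,[288,281,453,462,474,482,332,326],[88,89,37,35,228,228,262,265],0.085)[:,:2].round(4))
```

```text
lid ((571.610595703125, -191.5729522705078), (133.94699096679688, 187.68643188476562), 8.114288330078125) [[492.1000061035156, -108.0999984741211], [518.5999755859375, -293.8999938964844], [651.2000122070312, -275.0], [624.7000122070312, -89.19999694824219]]
yel ((560.4234008789062, -106.89727020263672), (71.99485778808594, 13.058595657348633), 7.637659072875977) [[523.9000244140625, -105.19999694824219], [525.5999755859375, -118.19999694824219], [597.0, -108.5999984741211], [595.2000122070312, -95.5999984741211]]
z [0.08339685 0.08468801 0.0861792 ]
[[ 0.4924 -0.111 ]
 [ 0.4865 -0.111 ]
 [ 0.6261 -0.0917]
 [ 0.633  -0.0913]
 [ 0.6478 -0.256 ]
 [ 0.655  -0.257 ]
 [ 0.5142 -0.2733]
 [ 0.5081 -0.2756]]
```

```bash
python3 -m handwheel '0 0 0.3 0.1 0; 0 0 0.47 0.16 0; 0 0 0.47 0.16 0; 0 0 0.47 0.16 0; 0 0 0.47 0.16 0; 0 0 0.47 0.16 0; 0 0 0.47 0.16 0; 0 0 0.3 0.11 0; 0 0 0 0 0; 0 0 0 0 0'
python3 - <<'E'
from g import *
c=cam('wrist'); save(c,'wrist2'); plan([0.672,0.177,0.12],zdir=[0.989,-0.145])
E
```

```text
time: 3.0
tool_pos: [0.6372, 0.109, 0.2217]
ee_rot: [0.705, 0.051, 0.706, -0.052]
force: [-0.2, -0.7, 0.4]
grip_width: 0.999
t 3.05 tcp [0.6371 0.1078 0.2218] force [0.  0.1 0.3] w 0.996
tool x [-0.001 -0.002 -1.   ] y [ 0.146  0.989 -0.002] z [ 0.989 -0.146 -0.001]
roll deg -0.0 units -0.0004
   after roll, shift units [1.016 0.737 0.246]
roll deg 180.0 units 1.4996
   after roll, shift units [ 1.016 -0.737 -0.246]
now shift units [1.016 0.737 0.246] dist 0.128
```

View pics/wrist2.png

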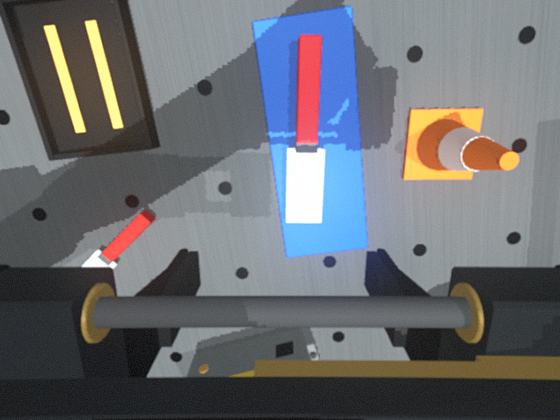

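Run:
```python
from g import *
c=load('wrist'); save(c,'wrist2crop',(240,0,380,260),2.2)
hsv=cv2.cvtColor(c['image'],cv2.COLOR_RGB2HSV); P=cloud(c)
def go(m,box,z,n):
    u0,v0,u1,v1=box; q=np.zeros_like(m); q[v0:v1,u0:u1]=m[v0:v1,u0:u1]
    cs,_=cv2.findContours(q,cv2.RETR_EXTERNAL,cv2.CHAIN_APPROX_NONE); k=max(cs,key=cv2.contourArea)[:,0]
    p=plane(c,k[:,0],k[:,1],z)[:,:2]*1000; r=cv2.minAreaRect(p.astype(np.float32)); v,u=np.nonzero(q)
    print(n,np.round(r[0],1),np.round(r[1],1),round(r[2],1),cv2.boxPoints(r).round(1).tolist(),'z',np.median(P[v,u,2]).round(4))
red=cv2.inRange(hsv,np.array([0,150,60]),np.array([8,255,255]))|cv2.inRange(hsv,np.array([172,150,60]),np.array([180,255,255]))
go(red,(280,20,340,160),0.030,'handle')
go(cv2.inRange(hsv,np.array([0,0,180]),np.array([180,50,255])),(275,140,340,235),0.0183,'blade')
go(cv2.inRange(hsv,np.array([98,120,40]),np.array([128,255,255])),(240,0,380,265),0.004,'mat')
```

```text
handle [675.7 200.2] [97.1 21.1] 80.9 [[657.7000122070312, 154.0], [678.5, 150.60000610351562], [693.7999877929688, 246.5], [673.0, 249.8000030517578]] z 0.0295
blade [661. 103.] [83.1 40.9] 81.7 [[634.7000122070312, 64.80000305175781], [675.2000122070312, 58.900001525878906], [687.2000122070312, 141.10000610351562], [646.7000122070312, 147.10000610351562]] z 0.0178
mat [678.6 143.4] [258.9  99.7] 89.5 [[627.5999755859375, 14.399999618530273], [727.2999877929688, 13.5], [729.5, 272.3999938964844], [629.7999877929688, 273.29998779296875]] z 0.0036
```

View pics/wrist2crop.png

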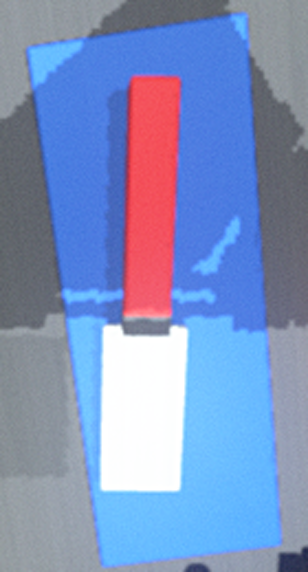

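```bash
python3 -m handwheel '0 0.3 0.38 0.12 -0.003; 0 0.3 0.38 0.12 0; 0 0.4 0 0 0; 0 0.4 0 0 0; 0 0.2 0 0 0; 0 0.1 0 0 0; 0 0 0 0 0; 0 0 0 0 0'
python3 - <<'E'
from g import *
c=cam('wrist'); save(c,'wrist3'); plan([0.6727,0.1797,0.008],zdir=[0.9886,-0.151])
E
```

```text
time: 3.85
tool_pos: [0.6726, 0.1815, 0.0541]
ee_rot: [0.706, 0.049, 0.705, -0.049]
force: [0.2, -0.1, 0.8]
grip_width: 0.999
t 3.9 tcp [0.6728 0.182  0.0545] force [ 0.5  0.7 -0.3] w 0.996
tool x [ 0.003  0.001 -1.   ] y [0.138 0.99  0.001] z [ 0.99  -0.138  0.003]
roll deg 0.7 units 0.0062
   after roll, shift units [ 0.465 -0.024  0.001]
roll deg -179.3 units -1.4938
   after roll, shift units [ 0.465  0.024 -0.001]
now shift units [ 0.465 -0.024  0.001] dist 0.047
```

View pics/wrist3.png

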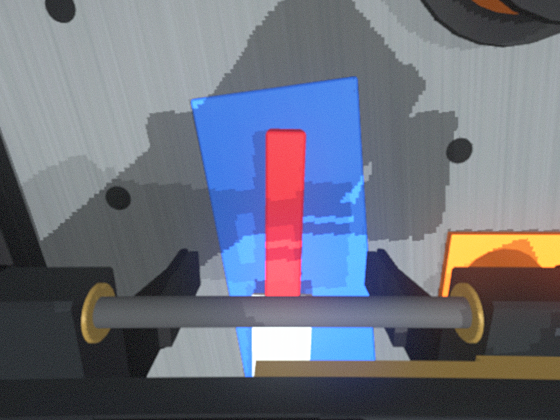

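```bash
python3 -m handwheel '0 0.23 -0.02 0 0.003; 0 0.2 0 0 0; 0 0.03 0 0 0; 0 0 0 0 0; 1 0 0 0 0; 1 0 0 0 0; 1 0 0 0 0; 1 0 0 0 0; 1 0 0 0 0; 1 0 0 0 0; 1 0 0 0 0' 55
python3 - <<'E'
from g import *
plan([0.6727,0.1797,0.008],zdir=[0.9886,-0.151])
E
```

```text
time: 5.0
tool_pos: [0.6712, 0.1804, 0.0066]
ee_rot: [0.705, 0.051, 0.705, -0.051]
force: [0.2, -0.2, 0.3]
grip_width: 0.448
t 5.0 tcp [0.6712 0.1804 0.0066] force [ 0.2 -0.2  0.3] w 0.448
tool x [-0. -0. -1.] y [ 0.143  0.99  -0.   ] z [ 0.99  -0.143 -0.   ]
roll deg 0.5 units 0.0038
   after roll, shift units [-0.014 -0.005  0.016]
roll deg -179.5 units -1.4962
   after roll, shift units [-0.014  0.005 -0.016]
now shift units [-0.014 -0.005  0.016] dist 0.002
```

```bash
python3 -m handwheel '1 0 0 0 0; 1 0 0 0 0; 1 0 0 0 0; 1 0 0 0 0; 1 0 0 0 0; 1 0 0 0 0'
python3 -m handwheel '1 -0.2 0 0 0; 1 -0.4 0 0 0; 1 -0.4 0 0 0; 1 -0.2 0 0 0; 1 0 0 0 0; 1 0 0 0 0'
python3 - <<'E'
from g import *
c=cam('wrist'); save(c,'wrist4'); c=cam('scene'); save(c,'scene4',(150,120,350,320),3)
plan([0.546,0.0,0.2],zdir=[0.9905,0.137])
E
```

```text
time: 5.6
tool_pos: [0.6713, 0.1804, 0.0065]
ee_rot: [0.705, 0.051, 0.705, -0.051]
force: [0.3, -0.5, -0.9]
grip_width: 0.251
time: 6.2
tool_pos: [0.6705, 0.18, 0.1256]
ee_rot: [0.705, 0.05, 0.706, -0.051]
force: [0.2, -0.3, -1.6]
grip_width: 0.247
t 6.3 tcp [0.6698 0.1796 0.1241] force [ 0.4 -0.3 -1.1] w 0.244
tool x [-0.004 -0.002 -1.   ] y [ 0.143  0.99  -0.002] z [ 0.99  -0.143 -0.004]
roll deg -16.1 units -0.1342
   after roll, shift units [-0.752 -1.61  -1.476]
roll deg 163.9 units 1.3658
   after roll, shift units [-0.752  1.61   1.476]
now shift units [-0.752 -1.956 -0.971] dist 0.231
```

View pics/wrist4.png

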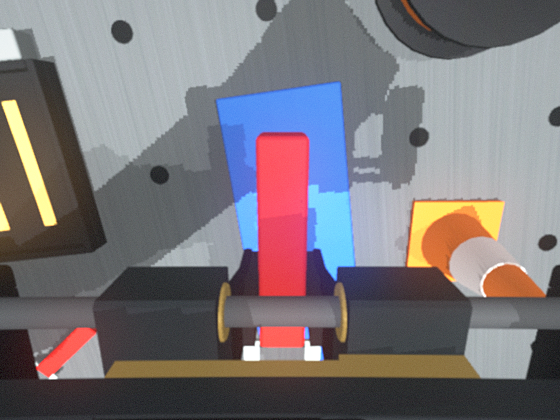

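View pics/scene4.png

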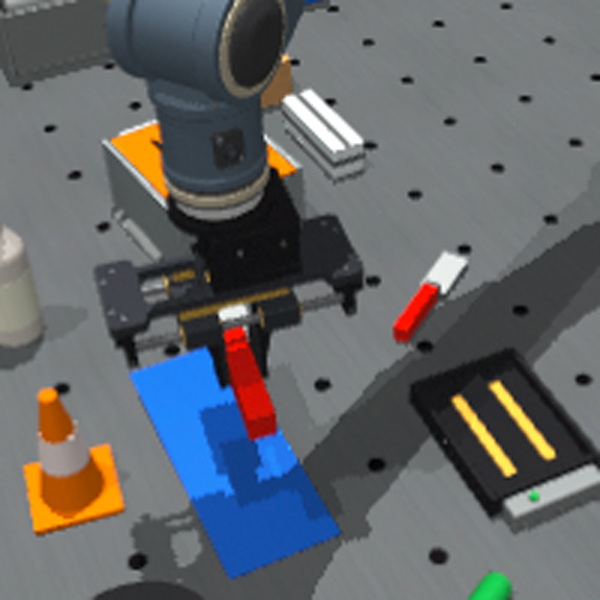

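Run:
```python
from g import *
c=load('wrist'); P=cloud(c); hsv=cv2.cvtColor(c['image'],cv2.COLOR_RGB2HSV)
red=cv2.inRange(hsv,np.array([0,150,60]),np.array([8,255,255]))|cv2.inRange(hsv,np.array([172,150,60]),np.array([180,255,255]))
for v in range(136,300,12):
    u=np.nonzero(red[v,250:315])[0]+250
    if len(u): X=P[v,u]; print(v,len(u),np.median(X,0).round(4))
for uv in [(250,353),(314,353)]: print(P[uv[1],uv[0]].round(4))
plan([0.5385,0.0496,0.12],zdir=[0.9905,0.137])
```

```text
136 47 [0.6808 0.2487 0.1471]
148 52 [0.68   0.2441 0.1486]
160 51 [0.6791 0.2393 0.1485]
172 51 [0.6784 0.2347 0.1486]
184 50 [0.6774 0.2296 0.1487]
196 49 [0.6774 0.2245 0.1487]
208 49 [0.6761 0.2193 0.1486]
220 47 [0.6758 0.2138 0.1486]
232 46 [0.6744 0.2085 0.1487]
244 46 [0.674  0.2029 0.1486]
256 48 [0.6727 0.1971 0.1486]
268 48 [0.6719 0.1915 0.1487]
280 48 [0.671  0.1854 0.1486]
292 47 [0.6705 0.1795 0.1487]
[0.6475 0.1393 0.1371]
[0.6809 0.1347 0.1374]
t 6.3 tcp [0.6698 0.1796 0.1241] force [ 0.4 -0.3 -1.1] w 0.244
tool x [-0.004 -0.002 -1.   ] y [ 0.143  0.99  -0.002] z [ 0.99  -0.143 -0.004]
roll deg -16.1 units -0.1342
   after roll, shift units [ 0.048 -1.108 -1.479]
roll deg 163.9 units 1.3658
   after roll, shift units [0.048 1.108 1.479]
now shift units [ 0.048 -1.474 -1.114] dist 0.185
```

```bash
python3 -m handwheel '1 0 0 0 -0.067; 1 0 0 0 -0.067; 1 0 -0.27 -0.37 0; 1 0 -0.28 -0.37 0; 1 0 -0.28 -0.37 0; 1 0 -0.28 -0.37 0; 1 0.3 0 0 0; 1 0.24 0 0 0; 1 0 0 0 0; 1 0 0 0 0'
python3 - <<'E'
from g import *
c=cam('wrist'); save(c,'wrist5'); c=cam('scene'); save(c,'scene5',(150,120,350,320),3); c=cam('top'); save(c,'top5',(280,100,430,260),4)
plan([0.5385,0.0496,0.0652],zdir=[0.9905,0.137])
E
```

```text
time: 7.3
tool_pos: [0.5392, 0.0505, 0.0718]
ee_rot: [0.705, -0.048, 0.706, 0.049]
force: [-0.3, 0.6, -1.5]
grip_width: 0.247
t 7.45 tcp [0.5407 0.051  0.0734] force [-0.9 -0.4 -1.2] w 0.245
tool x [ 0.002  0.001 -1.   ] y [-0.137  0.991  0.   ] z [0.991 0.137 0.002]
roll deg 0.0 units 0.0001
   after roll, shift units [ 0.082 -0.01  -0.023]
roll deg -180.0 units -1.4999
   after roll, shift units [0.082 0.01  0.023]
now shift units [ 0.082 -0.01  -0.023] dist 0.009
```

View pics/scene5.png

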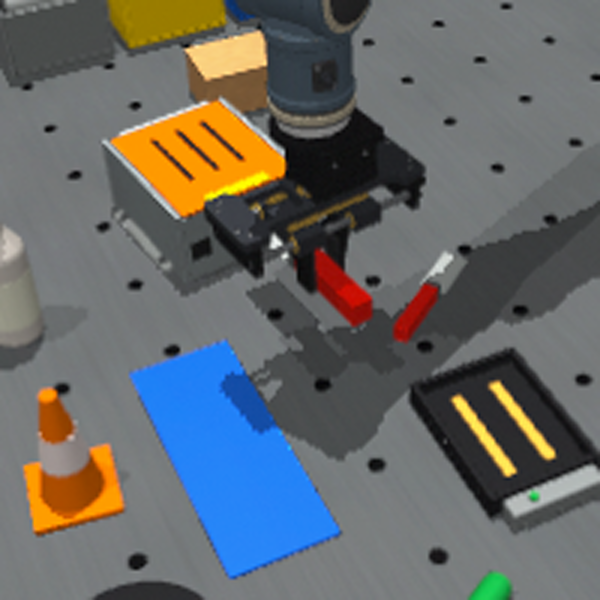

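View pics/top5.png

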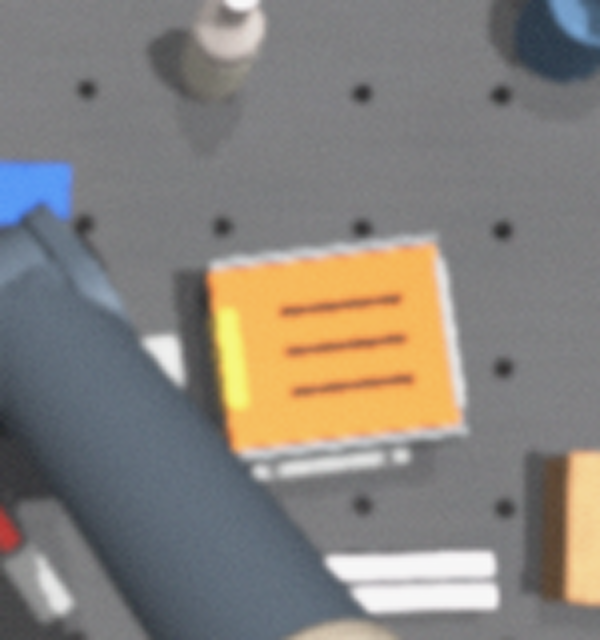

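View pics/wrist5.png

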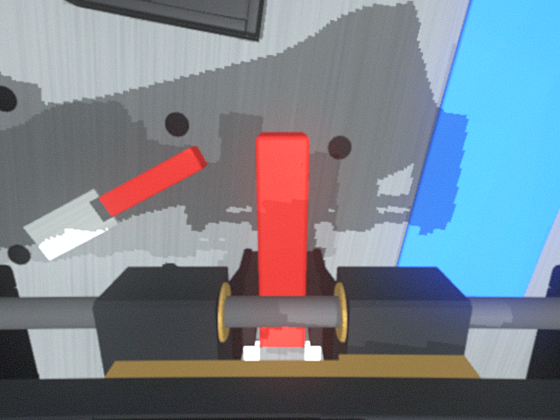

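Run:
```python
from g import *
c=load('top'); P=cloud(c)
print('lid',np.median(P[175:205,345:385,2]), 'blade patch')
for v in range(184,197,2): print(v,P[v,314:334].round(3)[:,2], c['image'][v,314:334,0])
s=load('scene'); Q=cloud(s)
print('scene lid', np.median(Q[160:180,200:230,2]))
save(s,'s5z',(200,160,290,240),8)
```

```text
lid 0.08501977175584696 blade patch
184 [ 0.468 -0.001  0.088  0.084  0.081  0.08   0.082  0.083  0.083  0.086
 -0.003 -0.007 -0.002  0.002 -0.001 -0.003  0.006  0.026  0.026  0.049] [111 140 170 187 198 203 210 213 211 190 152 110  88  83  81  78  72  76
 105 160]
186 [ 0.483  0.478  0.467  0.084  0.087  0.088  0.084  0.08   0.083  0.084
 -0.002 -0.     0.002 -0.003 -0.005  0.    -0.002  0.023  0.043  0.041] [100 134 178 215 230 234 236 237 236 226 192 136  96  84  84  78  71  74
  89 135]
188 [ 4.930e-01  4.930e-01  1.253e+00  4.810e-01  8.800e-02  8.300e-02
  8.600e-02  8.800e-02  8.400e-02  8.300e-02 -2.000e-03  2.000e-03
  1.000e-03 -3.000e-03  3.000e-03 -0.000e+00  1.000e-03  1.300e-02
  3.800e-02  3.800e-02] [ 88  91 111 144 188 224 235 238 239 231 208 150 101  87  84  80  73  73
  92 128]
190 [ 0.504  0.5    0.499  0.497  0.492  0.483  0.084  0.084  0.082  0.084
 -0.005 -0.001  0.001 -0.001  0.001 -0.001 -0.001  0.008  0.027  0.062] [ 94  90  89  93 115 161 212 233 237 234 216 166 113  90  82  76  69  74
  83 107]
192 [ 0.511  0.51   0.506  0.507  0.504  0.5    0.495  0.485  0.087  0.084
  0.089  0.002  0.     0.006  0.005 -0.004 -0.003  0.004  0.027  0.048] [ 96  95  90  88  85 102 139 188 222 230 218 182 128  99  82  81  73  73
  77 100]
194 [ 0.515  0.516  0.514  0.51   0.512  0.51   0.506  0.504  0.499  0.084
  0.087 -0.002  0.004 -0.001  0.004 -0.004 -0.001  0.003  0.021  0.042] [ 95  94  92  94  89  88  92 110 148 184 203 181 135  98  83  78  75  73
  71  92]
196 [ 0.521  0.52   0.519  0.521  0.519  0.517  0.516  0.516  0.511  0.507
  0.503 -0.001 -0.     0.004  0.002  0.001  0.004  0.003  0.012  0.04 ] [ 94  96  95  93  92  92  91  89  93 111 134 135 116  92  85  84  75  72
  71  82]
scene lid 0.08231023136680199
```

View pics/s5z.png

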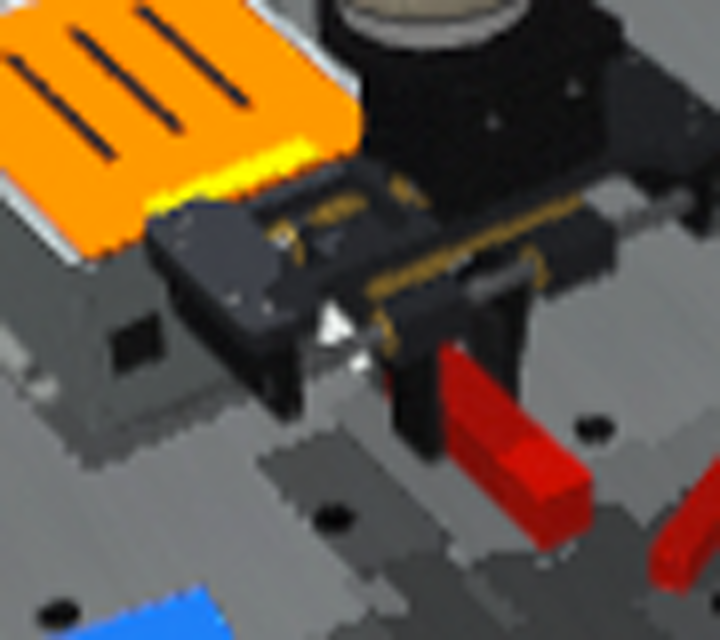

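```bash
python3 -m handwheel '1 0.07 0 -0.015 0; 1 0 0 0 0; 1 0 0 0 0; 1 0 -0.1 0 0; 1 0 -0.1 0 0; 1 0 0 0 0'
python3 -m handwheel '1 0 -0.1 0 0; 1 0 -0.08 0 0; 1 0 0 0 0'
python3 - <<'E'
from g import *
c=cam('top'); save(c,'top6',(280,140,400,240),5)
plan([0.546,-0.005,0.0652],zdir=[0.9905,0.137])
E
```

```text
time: 8.05
tool_pos: [0.5414, 0.0274, 0.0654]
ee_rot: [0.705, -0.048, 0.706, 0.046]
force: [0.0, 0.4, -1.9]
grip_width: 0.249
time: 8.35
tool_pos: [0.5437, 0.0104, 0.0654]
ee_rot: [0.705, -0.048, 0.706, 0.047]
force: [0.5, 0.4, -0.9]
grip_width: 0.248
t 8.4 tcp [0.5435 0.0114 0.0655] force [ 0.  -0.1 -1.6] w 0.251
tool x [-0. -0. -1.] y [-0.135  0.991 -0.   ] z [ 0.991  0.135 -0.   ]
roll deg -0.1 units -0.0011
   after roll, shift units [ 0.003 -0.166  0.002]
roll deg 179.9 units 1.4989
   after roll, shift units [ 0.003  0.166 -0.002]
now shift units [ 0.003 -0.166  0.002] dist 0.017
```

View pics/top6.png

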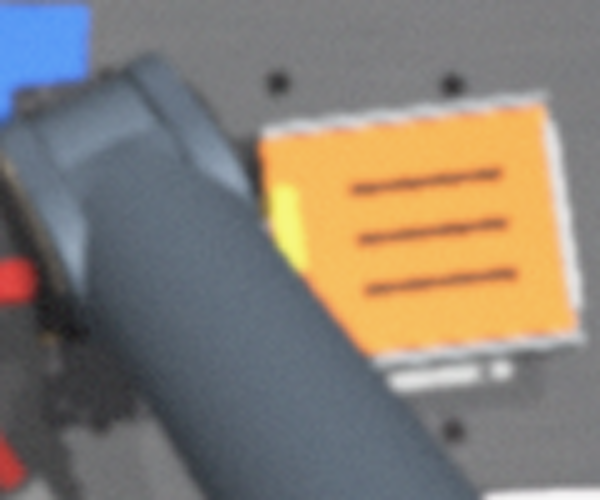

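```bash
python3 -m handwheel '1 0 -0.08 0 0; 1 0 -0.09 0 0; 1 0 0 0 0'
python3 -m handwheel '1 -0.05 0 0 0; 1 -0.05 0 0 0; 1 0 0 0 0; 1 0 0 0 0'
python3 - <<'E'
from g import *
c=cam('top'); P=cloud(c); save(c,'top7',(280,140,400,240),5); print(np.median(P[170:180,340:375,2]))
for v in (165,175,185,200): print(P[v,342:392:6].round(3)[:,2])
plan([0.546,-0.005,0.0652],zdir=[0.9905,0.137])
E
```

```text
time: 8.7
tool_pos: [0.546, -0.0064, 0.0654]
ee_rot: [0.705, -0.048, 0.706, 0.047]
force: [0.9, -0.2, -1.5]
grip_width: 0.246
time: 9.1
tool_pos: [0.546, -0.004, 0.0759]
ee_rot: [0.706, -0.049, 0.705, 0.049]
force: [-0.5, -0.2, -1.0]
grip_width: 0.246
0.09028791608294606
[0.083 0.088 0.093 0.085 0.084 0.087 0.084 0.086 0.084]
[0.091 0.092 0.09  0.086 0.093 0.088 0.089 0.087 0.086]
[1.253 0.093 0.09  0.09  0.088 0.09  0.088 0.086 0.085]
[0.532 0.524 0.092 0.089 0.091 0.087 0.088 0.085 0.087]
t 9.15 tcp [ 0.5461 -0.0041  0.0758] force [ 0.1  0.8 -1.9] w 0.252
tool x [ 0.001  0.    -1.   ] y [-0.137  0.991 -0.   ] z [0.991 0.137 0.001]
roll deg 0.0 units 0.0001
   after roll, shift units [ 0.106 -0.009 -0.002]
roll deg -180.0 units -1.4999
   after roll, shift units [0.106 0.009 0.002]
now shift units [ 0.106 -0.009 -0.002] dist 0.011
```

View pics/top7.png

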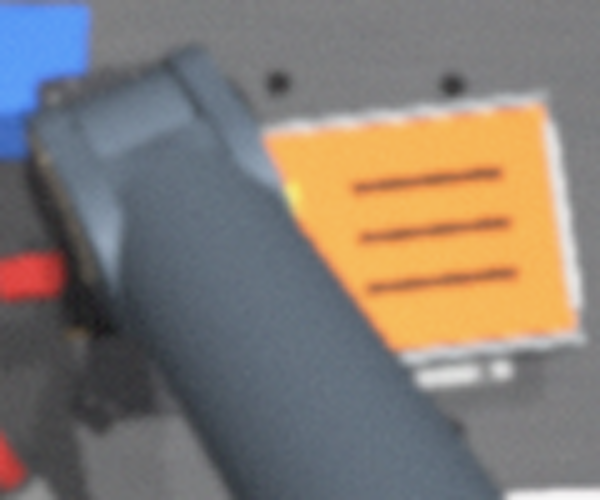

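```bash
python3 -m handwheel '1 -0.1 -0.01 0 0; 1 -0.11 -0.02 0 0; 1 -0.135 -0.035 0 0; 1 -0.135 -0.045 0 0; 1 0 0 0 0; 1 0 0 0 0'
python3 - <<'E'
from g import *
c=cam('scene'); save(c,'scene8',(150,80,350,280),3); c=cam('top'); save(c,'top8',(280,140,400,240),5)
plan([0.546,-0.005,0.0652],zdir=[0.9905,0.137])
E
```

```text
time: 9.75
tool_pos: [0.5479, -0.0162, 0.1244]
ee_rot: [0.706, -0.049, 0.705, 0.048]
force: [1.4, -0.5, -1.4]
grip_width: 0.249
t 9.85 tcp [ 0.5473 -0.0158  0.1235] force [ 0.1  0.3 -2.1] w 0.242
tool x [ 0.    -0.001 -1.   ] y [-0.136  0.991 -0.001] z [ 0.991  0.136 -0.   ]
roll deg -0.0 units -0.0004
   after roll, shift units [0.583 0.11  0.002]
roll deg 180.0 units 1.4996
   after roll, shift units [ 0.583 -0.11  -0.002]
now shift units [0.583 0.11  0.002] dist 0.059
```

View pics/scene8.png

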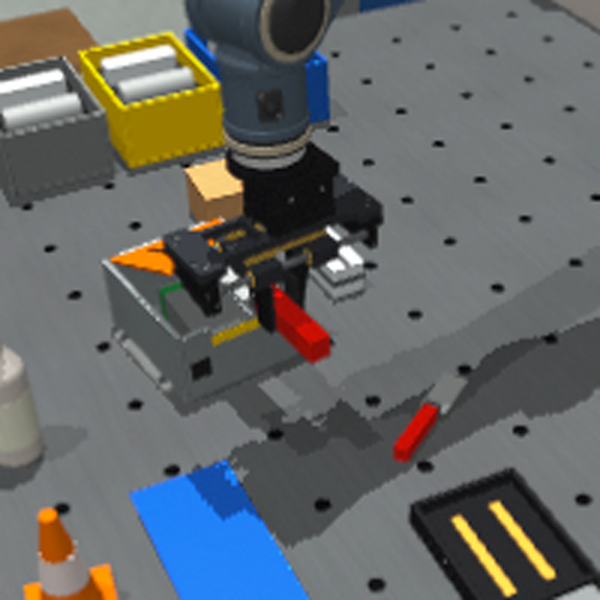

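```bash
python3 -m handwheel '1 -0.125 -0.065 0 0; 1 -0.125 -0.07 0 0; 1 -0.11 -0.09 0 0; 1 -0.11 -0.09 0 0; 1 -0.09 -0.11 0 0; 1 -0.09 -0.11 0 0; 1 0 0 0 0; 1 0 0 0 0'
python3 - <<'E'
from g import *
c=cam('scene'); save(c,'scene9',(150,80,350,280),3); c=cam('top'); save(c,'top9',(280,140,400,240),5)
plan([0.546,-0.005,0.0652],zdir=[0.9905,0.137])
E
```

```text
time: 10.65
tool_pos: [0.5548, -0.0692, 0.1888]
ee_rot: [0.706, -0.048, 0.705, 0.048]
force: [-0.2, 0.0, -1.2]
grip_width: 0.25
t 10.75 tcp [ 0.5544 -0.0682  0.1882] force [ 0.2 -0.8 -1.9] w 0.249
tool x [-0. -0. -1.] y [-0.137  0.991  0.   ] z [ 0.991  0.137 -0.   ]
roll deg 0.0 units 0.0
   after roll, shift units [1.23  0.637 0.004]
roll deg -180.0 units -1.5
   after roll, shift units [ 1.23  -0.637 -0.004]
now shift units [1.23  0.637 0.004] dist 0.139
```

View pics/scene9.png

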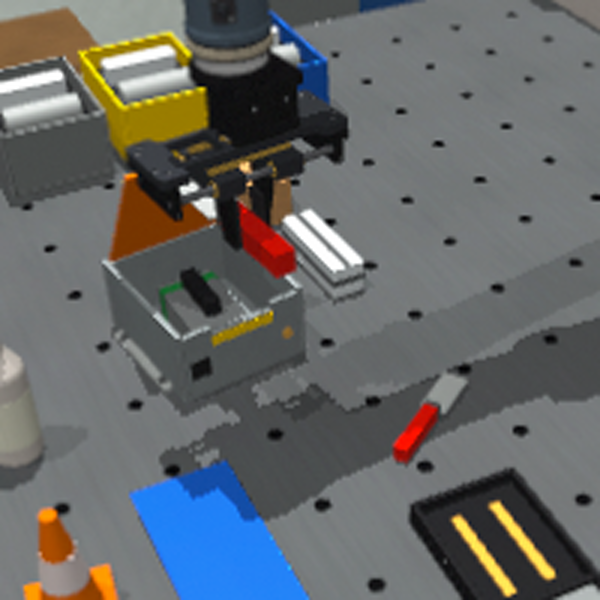

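View pics/top9.png

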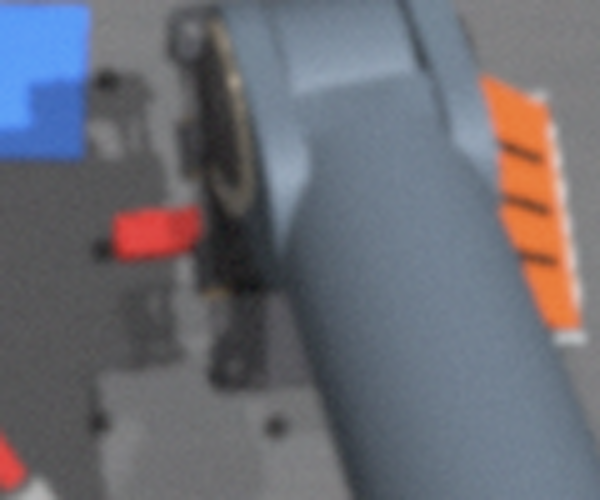

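```bash
python3 -m handwheel '1 -0.065 -0.125 0 0; 1 -0.065 -0.125 0 0; 1 -0.04 -0.135 0 0; 1 -0.035 -0.14 0 0; 1 -0.01 -0.14 0 0; 1 -0.01 -0.14 0 0; 1 0 -0.14 0 0; 1 0 -0.13 0 0; 1 0 0 0 0; 1 0 0 0 0'
python3 - <<'E'
from g import *
c=cam('scene'); save(c,'scene10',(150,80,350,280),3); c=cam('top'); save(c,'top10',(280,140,400,240),5)
plan([0.546,-0.005,0.0652],zdir=[0.9905,0.137])
E
```

```text
time: 11.75
tool_pos: [0.5691, -0.1752, 0.2108]
ee_rot: [0.705, -0.048, 0.706, 0.048]
force: [-0.4, -0.3, -1.3]
grip_width: 0.248
t 11.85 tcp [ 0.5693 -0.1741  0.2111] force [-0.1  0.2 -1.1] w 0.249
tool x [-0.  0. -1.] y [-0.138  0.991  0.   ] z [0.991 0.138 0.   ]
roll deg 0.0 units 0.0002
   after roll, shift units [1.459e+00 1.707e+00 1.000e-03]
roll deg -180.0 units -1.4998
   after roll, shift units [ 1.459e+00 -1.707e+00 -1.000e-03]
now shift units [1.459 1.707 0.002] dist 0.225
```

View pics/scene10.png

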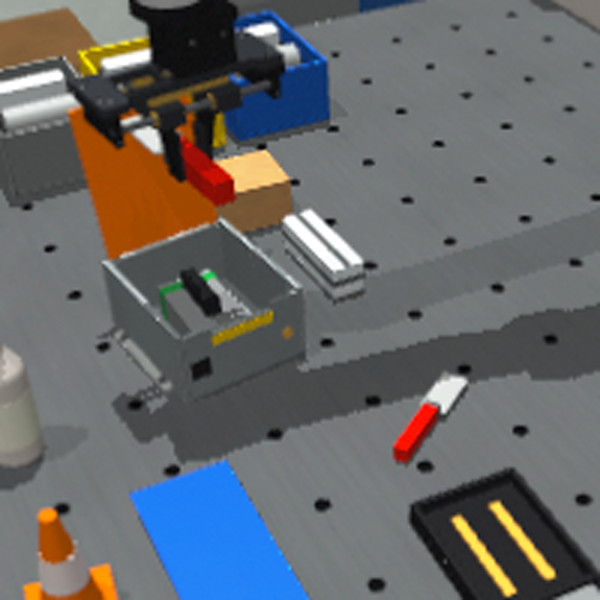

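View pics/top10.png

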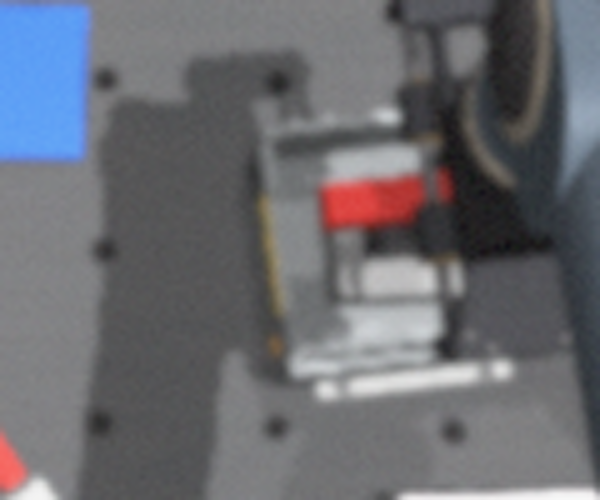

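```bash
python3 -m handwheel '1 0 0.2 0 0; 1 0 0.4 0 0; 1 0 0.4 0 0; 1 0 0.3 0 0.067; 1 0 0 0 0.067; 1 0 0 0 0'
python3 - <<'E'
from g import *
c=cam('scene'); save(c,'scene11',(150,60,350,260),3); c=cam('top'); save(c,'top11',(280,140,400,240),5); c=cam('wrist'); save(c,'wrist11')
plan([0.672,0.180,0.21],zdir=[0.99,-0.143])
E
```

```text
time: 12.45
tool_pos: [0.5514, -0.0442, 0.2116]
ee_rot: [0.706, 0.049, 0.705, -0.05]
force: [-0.2, -0.5, -1.6]
grip_width: 0.252
t 12.6 tcp [ 0.5515 -0.0466  0.211 ] force [-0.3 -0.1 -2.4] w 0.248
tool x [ 0.    -0.001 -1.   ] y [ 0.142  0.99  -0.001] z [ 0.99  -0.142  0.   ]
roll deg 0.1 units 0.0007
   after roll, shift units [0.009 2.415 0.868]
roll deg -179.9 units -1.4993
   after roll, shift units [ 0.009 -2.415 -0.868]
now shift units [0.009 2.414 0.872] dist 0.257
```

View pics/scene11.png

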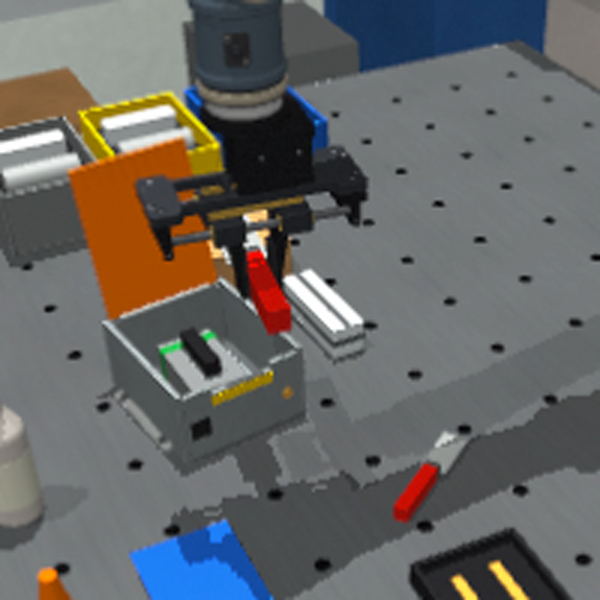

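View pics/wrist11.png

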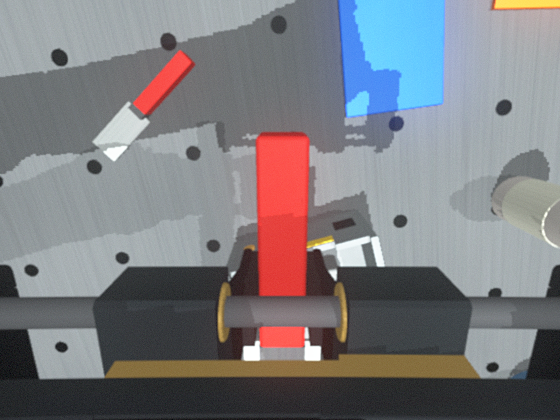

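```bash
python3 -m handwheel '1 0 0.3 0.11 0; 1 0 0.4 0.14 0; 1 0 0.4 0.14 0; 1 0 0.4 0.14 0; 1 0 0.4 0.14 0; 1 0.1 0.4 0.14 0; 1 0.4 0.115 0.06 0; 1 0.4 0 0 0; 1 0.4 0 0 0; 1 0.4 0 0 0; 1 0.2 0 0 0; 1 0 0 0 0'
python3 - <<'E'
from g import *
c=cam('scene'); save(c,'scene12',(150,160,350,320),3); c=cam('wrist'); save(c,'wrist12')
plan([0.672,0.180,0.007],zdir=[0.99,-0.143])
E
```

```text
time: 13.8
tool_pos: [0.6699, 0.1779, 0.0165]
ee_rot: [0.703, 0.05, 0.708, -0.052]
force: [-0.4, -0.8, -1.4]
grip_width: 0.252
t 13.9 tcp [0.6729 0.18   0.0212] force [-0.6 -0.3 -1.1] w 0.25
tool x [ 0.  0. -1.] y [0.144 0.99  0.   ] z [ 0.99  -0.144  0.   ]
roll deg -0.0 units -0.0003
   after roll, shift units [ 0.142 -0.001 -0.009]
roll deg 180.0 units 1.4997
   after roll, shift units [0.142 0.001 0.009]
now shift units [ 0.142 -0.001 -0.009] dist 0.014
```

View pics/scene12.png

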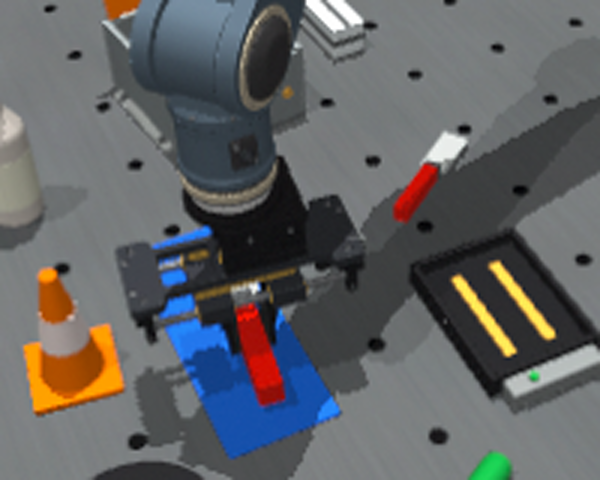

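View pics/wrist12.png

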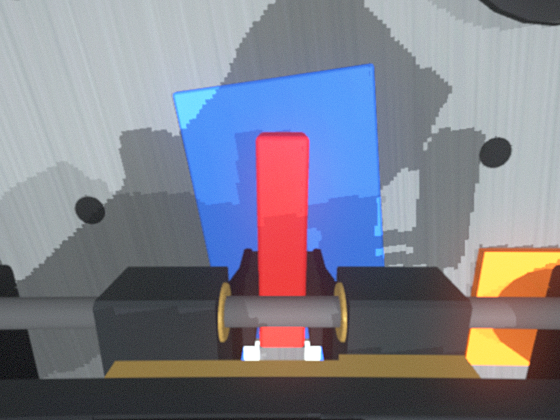

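```bash
python3 -m handwheel '1 0.07 0 0 0; 1 0.05 0 0 0; 1 0.02 0 0 0; 1 0 0 0 0; 0.4 0 0 0 0; 0.4 0 0 0 0; 0.4 0 0 0 0; 0.4 0 0 0 0; 0.4 0 0 0 0; 0.4 -0.2 0 0 0; 0.4 -0.4 0 0 0; 0.4 -0.4 0 0 0'
python3 -m handwheel '0 -0.4 0 0 -0.067; 0 -0.4 0 0 -0.067; 0 -0.2 -0.3 -0.2 0; 0 0 -0.4 -0.2 0; 0 0 -0.4 -0.2 0; 0 0 -0.3 -0.2 0; 0 0 0 0 0; 0 0 0 0 0'
python3 - <<'E'
from g import *
c=cam('scene'); save(c,'scene13'); c=cam('wrist'); save(c,'wrist13'); c=cam('top'); save(c,'top13',(180,60,460,270),2.8)
plan([0.57,-0.18,0.3],zdir=[0.9905,0.137])
E
```

```text
time: 15.1
tool_pos: [0.6716, 0.1803, 0.1074]
ee_rot: [0.705, 0.05, 0.706, -0.051]
force: [1.5, 0.6, 1.0]
grip_width: 0.601
time: 15.9
tool_pos: [0.6121, 0.0301, 0.2073]
ee_rot: [0.706, -0.048, 0.705, 0.048]
force: [0.1, 0.4, 0.4]
grip_width: 0.997
t 16.05 tcp [0.6124 0.0329 0.2073] force [ 0.1  1.3 -0.6] w 1.001
tool x [ 0.001  0.001 -1.   ] y [-0.139  0.99   0.001] z [0.99  0.139 0.001]
roll deg 0.1 units 0.001
   after roll, shift units [-0.93  -2.05  -0.711]
roll deg -179.9 units -1.499
   after roll, shift units [-0.93   2.05   0.711]
now shift units [-0.93  -2.049 -0.715] dist 0.236
```

View pics/scene13.png

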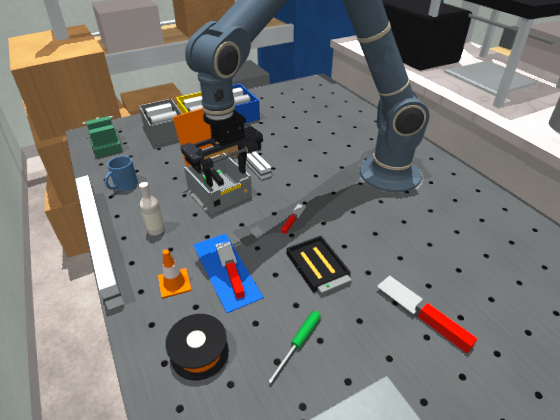

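View pics/wrist13.png

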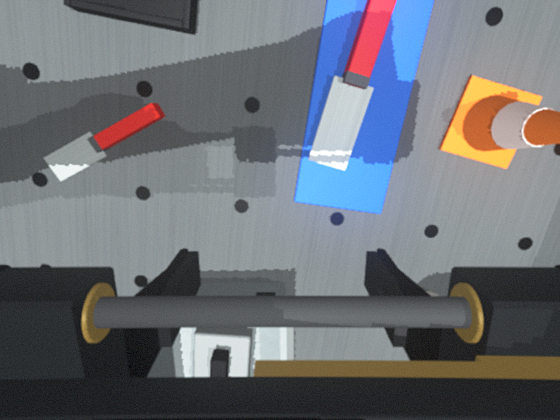

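View pics/top13.png

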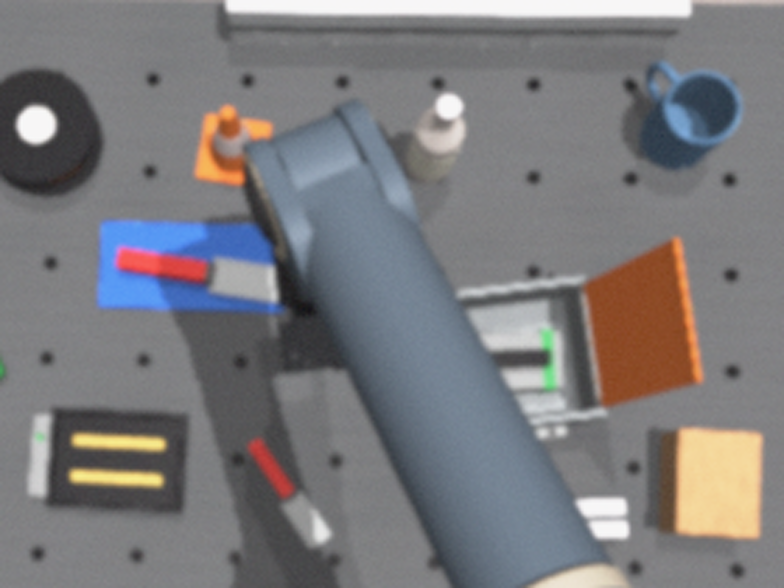

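```bash
python3 -m handwheel '0 -0.1 -0.2 -0.1 0; 0 -0.2 -0.4 -0.2 0; 0 -0.2 -0.4 -0.2 0; 0 0 -0.25 -0.15 0; 0 0 0 0 0; 0 0 0 0 0'
python3 - <<'E'
from g import *
c=cam('scene'); save(c,'scene14',(150,100,290,220),5); c=cam('top'); save(c,'top14',(300,140,460,260),5)
plan([0.57,-0.18,0.3],zdir=[0.9905,0.137])
E
```

```text
time: 16.65
tool_pos: [0.5651, -0.1007, 0.2571]
ee_rot: [0.706, -0.048, 0.705, 0.049]
force: [0.4, 1.2, 0.1]
grip_width: 1.0
t 16.75 tcp [ 0.5653 -0.0992  0.257 ] force [ 0.2 -0.1  0.1] w 0.999
tool x [ 0.     0.001 -1.   ] y [-0.14   0.99   0.001] z [0.99 0.14 0.  ]
roll deg 0.2 units 0.0016
   after roll, shift units [-0.431 -0.806 -0.064]
roll deg -179.8 units -1.4984
   after roll, shift units [-0.431  0.806  0.064]
now shift units [-0.431 -0.806 -0.066] dist 0.092
```

View pics/scene14.png

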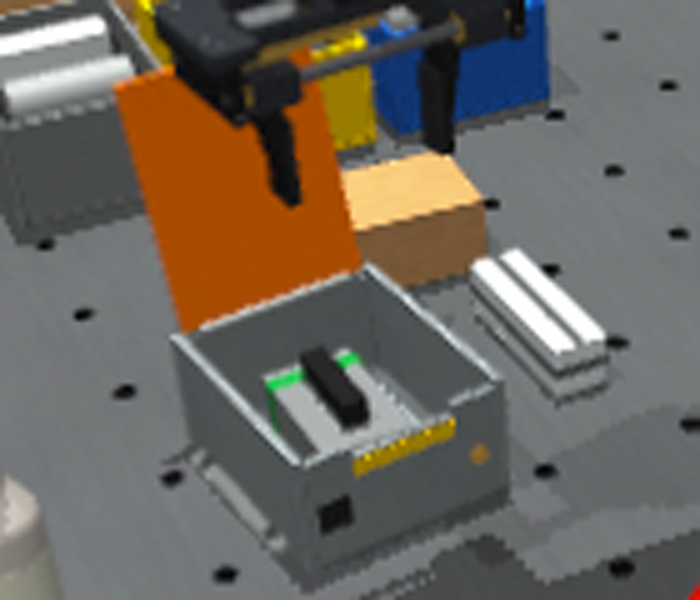

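View pics/top14.png

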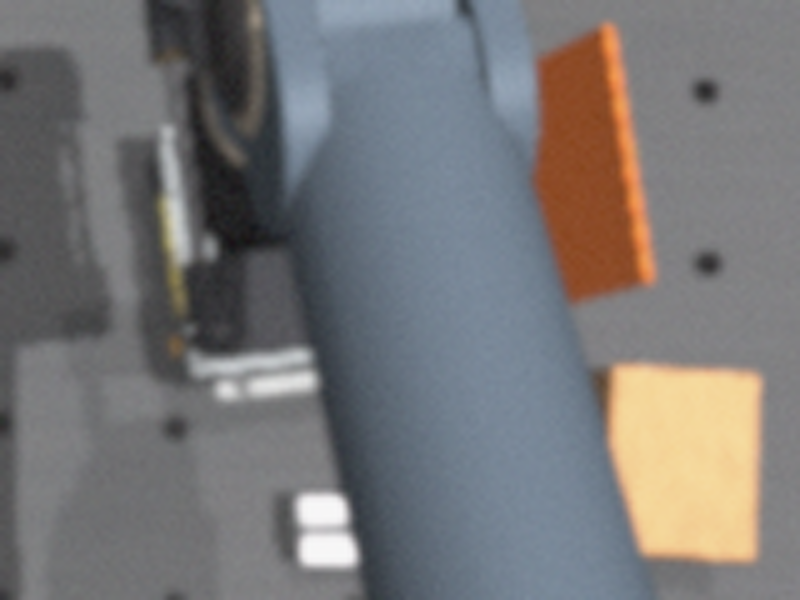

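Run:
```python
from g import *
c=load('scene'); Q=cloud(c); im=c['image'].astype(int); 
g=np.array([302,325,369,344]);h=np.array([353,345,400,413])
u=150+g/5-.5+.1; v=100+h/5-.4
X=plane(c,u,v,0.066); print(X.round(4), X.mean(0).round(4))
# dark mask depth
sub=np.zeros((420,560),bool); sub[165:190,205:228]=True
m=sub&(im.max(2)<60); Z=Q[...,2]
top=m&(Z>0.058)&(Z<0.074); vv,uu=np.nonzero(top); print(len(uu),np.median(Z[top]),[Z[top].min(),Z[top].max()])
P=plane(c,uu,vv,0.066)[:,:2]*1000; r=cv2.minAreaRect(P.astype(np.float32)); print(r)
# bay front corner rim checks: crop points  front-left (300,463), right front (500,382), left back (175,337), right back(367,268)
g=np.array([300,500,175,367]);h=np.array([463,382,337,268]); print('rim',plane(c,150+g/5-.4,100+h/5-.4,0.085).round(4))
bx=np.array([.137,-.9905]); by=np.array([.9905,.137]); n=np.array([.559,-.099])
for a in (0,170):
  for b in (75,-75): print('exp',(n+bx*a/1e3+by*b/1e3).round(4))
# lid angle by depth
o=(im[...,0]>120)&(im[...,1]<110)&(im[...,2]<60); o[165:]=False;o[:, :170]=False;o[:,225:]=False
Y=Q[o]; d=(Y[:,:2]-n)@bx; z=Y[:,2]; A=np.polyfit(z,d,1); print('lid slope d(x)/dz',A,'angle',np.pi/2+np.arctan(A[0]),len(z))
```

```text
[[ 0.581  -0.2174  0.066 ]
 [ 0.5644 -0.2188  0.066 ]
 [ 0.5616 -0.148   0.066 ]
 [ 0.5806 -0.1425  0.066 ]] [ 0.5719 -0.1817  0.066 ]
75 0.06248540127734237 [np.float64(0.058257764176540605), np.float64(0.06722812408918222)]
((573.9367065429688, -181.6620330810547), (18.550067901611328, 71.0755615234375), 2.9444580078125)
rim [[ 0.6293 -0.0833  0.085 ]
 [ 0.4905 -0.1019  0.085 ]
 [ 0.655  -0.2468  0.085 ]
 [ 0.5149 -0.2645  0.085 ]]
exp [ 0.6333 -0.0887]
exp [ 0.4847 -0.1093]
exp [ 0.6566 -0.2571]
exp [ 0.508  -0.2777]
lid slope d(x)/dz [-1.89391672  0.48605839] angle 0.4858008278745167 1560
```

```bash
python3 -m handwheel '0 -0.4 -0.1 0 0; 0 -0.3 -0.35 0 0; 0 -0.13 -0.45 0 0; 0 0 -0.45 0 0; 0 0 -0.25 0 0; 0 0 0 0 0; 0 0 0 0 0'
python3 - <<'E'
from g import *
c=cam('wrist'); save(c,'wrist15'); c=cam('top'); save(c,'top15',(300,140,460,260),5)
plan([0.572,-0.18,0.3],zdir=[0.9905,0.137])
E
```

```text
time: 17.45
tool_pos: [0.5874, -0.2583, 0.3394]
ee_rot: [0.705, -0.048, 0.705, 0.05]
force: [-0.2, 0.2, 0.3]
grip_width: 1.003
t 17.55 tcp [ 0.5874 -0.2572  0.34  ] force [-0.5 -0.3 -0.3] w 1.001
tool x [ 0.     0.001 -1.   ] y [-0.141  0.99   0.001] z [0.99  0.141 0.   ]
roll deg 0.2 units 0.0019
   after roll, shift units [ 0.401  0.785 -0.047]
roll deg -179.8 units -1.4981
   after roll, shift units [ 0.401 -0.785  0.047]
now shift units [ 0.401  0.785 -0.044] dist 0.088
```

View pics/wrist15.png

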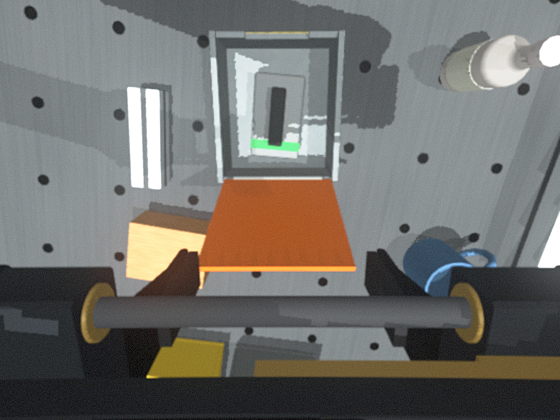

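View pics/top15.png

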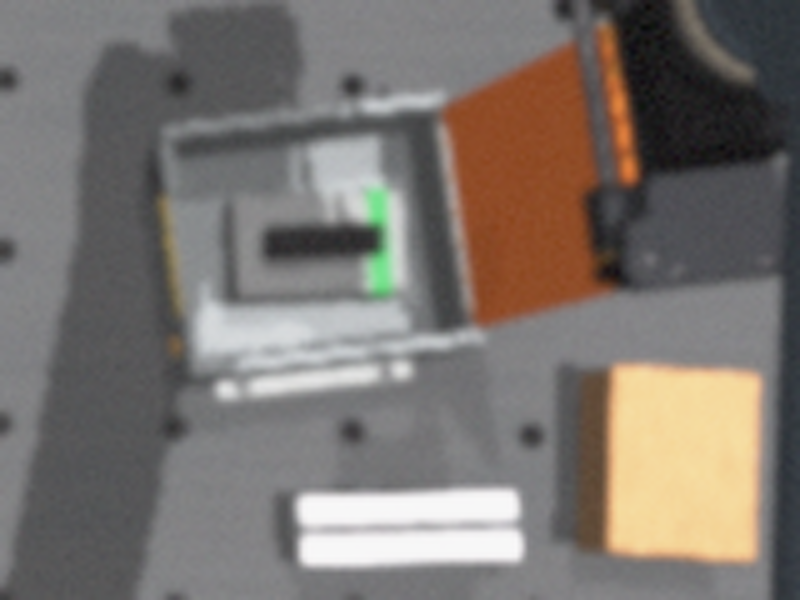

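Wrist picture: the open bay at (278,105) with the black handle ridge at (277,116); top picture: ridge at crop (322,241), fully in view. Measure the ridge in both.

Run:
```python
from g import *
def go(n,box,th,z=0.066):
    c=load(n); im=c['image'].max(2); u0,v0,u1,v1=box; m=np.zeros((420,560),np.uint8); m[v0:v1,u0:u1]=(im[v0:v1,u0:u1]<th)*255
    cs,_=cv2.findContours(m,cv2.RETR_EXTERNAL,cv2.CHAIN_APPROX_NONE); k=max(cs,key=cv2.contourArea)[:,0]
    r=cv2.minAreaRect((plane(c,k[:,0],k[:,1],z)[:,:2]*1000).astype(np.float32)); P=cloud(c); vv,uu=np.nonzero(m)
    print(n,np.round(r[0],1),np.round(r[1],1),round(r[2],1),cv2.boxPoints(r).round(0).tolist(),'z',np.median(P[vv,uu,2]).round(4), len(uu))
for th in (50,70): go('wrist',(262,82,292,150),th)
for th in (60,80): go('top',(348,178,380,200),th)
w=load('wrist'); print('rim wrist', plane(w,[214,340,343,217],[32,31,180,181],0.085)[:,:2].round(4))
t=load('top'); print('rim top', plane(t,300+np.array([160,440,480,190])/5,140+np.array([132,100,335,372])/5,0.085)[:,:2].round(4))
# lid front (top) edge at wrist (203,268),(355,268): height from angle hypotheses
for a in (1.5,1.6,1.7,1.8,1.9):
    e=np.array([.559,-.099,0])+np.r_[np.array([.137,-.9905])*(.167-.166*np.cos(a)),0.0825+.166*np.sin(a)]
    print(a,proj(w,e).round(0),proj(t,e).round(1))
```

```text
Traceback (most recent call last):
ValueError: max() iterable argument is empty
```

Run:
```python
from g import *
def go(n,box,th,z=0.066):
    c=load(n); im=c['image'].max(2); u0,v0,u1,v1=box; m=np.zeros((420,560),np.uint8); m[v0:v1,u0:u1]=(im[v0:v1,u0:u1]<th)*255
    if th==80 : print(n,im[v0:v1,u0:u1].min(), im.shape)
    cs,_=cv2.findContours(m,cv2.RETR_EXTERNAL,cv2.CHAIN_APPROX_NONE)
    if not cs: return print(n,th,'none',im[v0:v1,u0:u1].min())
    k=max(cs,key=cv2.contourArea)[:,0]
    r=cv2.minAreaRect((plane(c,k[:,0],k[:,1],z)[:,:2]*1000).astype(np.float32)); P=cloud(c); vv,uu=np.nonzero(m)
    print(n,th,np.round(r[0],1),np.round(r[1],1),round(r[2],1),cv2.boxPoints(r).round(0).tolist(),'z',np.median(P[vv,uu,2]).round(4), len(uu))
for th in (50,70): go('wrist',(262,82,292,150),th)
for th in (40,60,80): go('top',(348,178,380,200),th)
w=load('wrist'); print('rim wrist', plane(w,[214,340,343,217],[32,31,180,181],0.085)[:,:2].round(4))
t=load('top'); print('rim top', plane(t,300+np.array([160,440,480,190])/5,140+np.array([132,100,335,372])/5,0.085)[:,:2].round(4))
for a in (1.5,1.6,1.7,1.8,1.9):
    e=np.array([.559,-.099,0])+np.r_[np.array([.137,-.9905])*(.167-.166*np.cos(a)),0.0825+.166*np.sin(a)]
    print(a,proj(w,e).round(0),proj(t,e).round(1))
```

```text
wrist 50 none 56
wrist 70 [ 571.2 -199.7] [14.9 42.5] 3.9 [[562.0, -179.0], [565.0, -221.0], [580.0, -220.0], [577.0, -178.0]] z 0.0657 273
top 40 none 45
top 60 [ 568.3 -187.9] [12.1 59.4] 1.1 [[562.0, -158.0], [563.0, -218.0], [575.0, -218.0], [574.0, -158.0]] z 0.0655 81
top 45 (420, 560)
top 80 [ 568.1 -186.5] [16.3 63.2] 5.2 [[557.0, -156.0], [563.0, -219.0], [579.0, -217.0], [573.0, -154.0]] z 0.0645 116
rim wrist [[ 0.4913 -0.1109]
 [ 0.6279 -0.0906]
 [ 0.6633 -0.253 ]
 [ 0.508  -0.2761]]
rim top [[ 0.6282 -0.0901]
 [ 0.6501 -0.2545]
 [ 0.5109 -0.2767]
 [ 0.4857 -0.1086]]
1.5 [[274. 208.]] [[404.2 172.5]]
1.6 [[274. 228.]] [[410.8 171.7]]
1.7 [[274. 247.]] [[417.2 171. ]]
1.8 [[274. 263.]] [[423.3 170.5]]
1.9 [[275. 278.]] [[429.  170.1]]
```

Run:
```python
from g import *
w=load('wrist'); save(w,'w15z',(230,60,330,170),6)
P=cloud(w); Z=P[...,2]; m=np.zeros((420,560),np.uint8); m[70:165,240:310]=((Z[70:165,240:310]>0.056)&(Z[70:165,240:310]<0.078))*255
k=cv2.morphologyEx(m,cv2.MORPH_OPEN,np.ones((3,3),np.uint8)); vv,uu=np.nonzero(k); X=P[vv,uu,:2]*1000
r=cv2.minAreaRect(X.astype(np.float32)); print(len(uu),r)
```

```text
917 ((570.7928466796875, -190.23434448242188), (19.20594596862793, 70.6172103881836), 3.0701816082000732)
```

View pics/w15z.png

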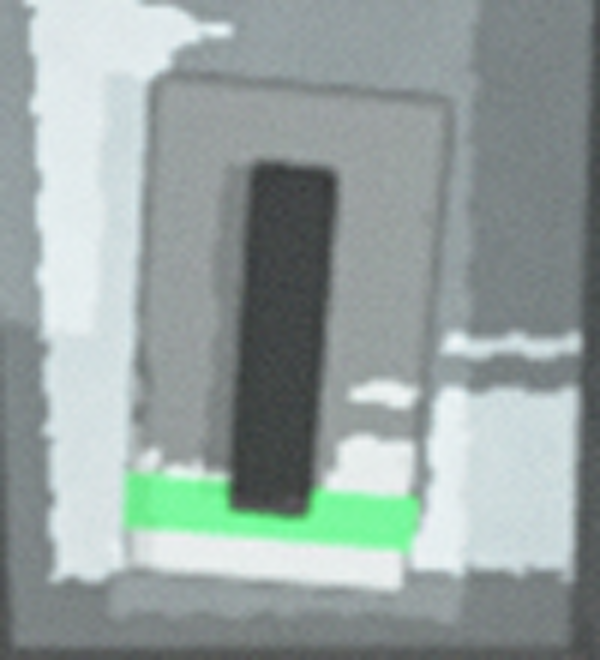

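Run:
```python
from g import *
plan([0.570,-0.188,0.0485],zdir=[0.9986,0.0535])
```

```text
t 17.55 tcp [ 0.5874 -0.2572  0.34  ] force [-0.5 -0.3 -0.3] w 1.001
tool x [ 0.     0.001 -1.   ] y [-0.141  0.99   0.001] z [0.99  0.141 0.   ]
roll deg 5.0 units 0.042
   after roll, shift units [ 2.916  0.696 -0.138]
roll deg -175.0 units -1.458
   after roll, shift units [ 2.916 -0.696  0.138]
now shift units [ 2.916  0.706 -0.076] dist 0.3
```

```bash
python3 -m handwheel '0.4 0 0 0 0.041; 0.4 0 0.3 -0.06 0; 0.4 0 0.4 -0.08 0; 0.4 0.4 0 0 0; 0.4 0.45 0 0 0; 0.4 0.45 0 0 0; 0.4 0.4 0 0 0; 0.4 0.4 0 0 0; 0.4 0.2 0 0 0; 0.4 0 0 0 0; 0.4 0 0 0 0'
python3 - <<'E'
from g import *
c=cam('wrist'); save(c,'wrist16'); c=cam('scene'); save(c,'scene16',(150,100,290,220),5)
plan([0.570,-0.188,0.0485],zdir=[0.9986,0.0535])
E
```

```text
time: 18.65
tool_pos: [0.5699, -0.1896, 0.111]
ee_rot: [0.707, -0.019, 0.706, 0.019]
force: [-0.3, -0.2, 0.5]
grip_width: 0.6
t 18.75 tcp [ 0.5706 -0.1904  0.1121] force [ 0.9  0.  -0.4] w 0.603
tool x [ 0.004 -0.001 -1.   ] y [-0.052  0.999 -0.001] z [0.999 0.052 0.004]
roll deg -0.1 units -0.0006
   after roll, shift units [ 0.636  0.025 -0.007]
roll deg 179.9 units 1.4994
   after roll, shift units [ 0.636 -0.025  0.007]
now shift units [ 0.636  0.025 -0.007] dist 0.064
```

View pics/scene16.png

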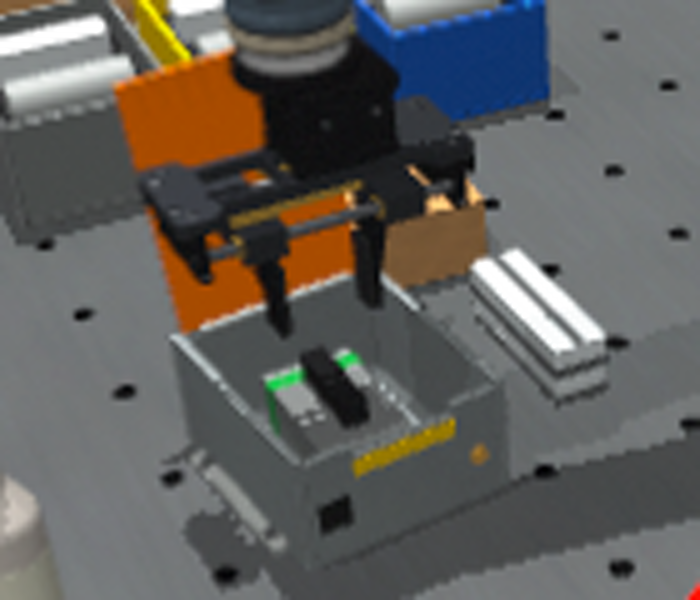

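View pics/wrist16.png

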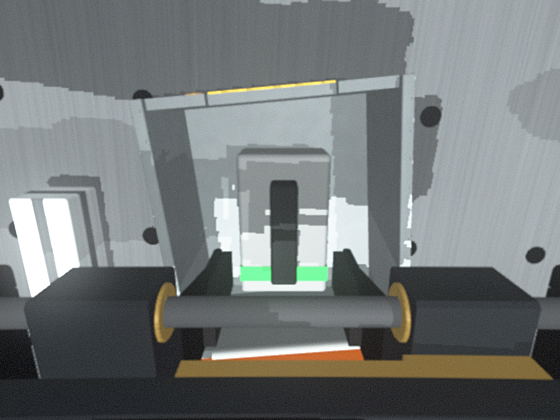

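Run:
```python
from g import *
w=load('wrist'); print(plane(w,[284.5,284,271,298],[181,284,235,235],.066).round(4)); t=ctrl.observe()['tool_pos']; print(t, proj(w,t))
```

```text
[[ 0.5694 -0.1525  0.066 ]
 [ 0.573  -0.2238  0.066 ]
 [ 0.5626 -0.1887  0.066 ]
 [ 0.5802 -0.1877  0.066 ]]
[ 0.57060475 -0.19040273  0.11213056] [[283.47188167 270.53482898]]
```

```bash
python3 -m handwheel '0.4 0.3 0.02 0 0; 0.4 0.25 0 0 0; 0.4 0.08 0 0 0; 0.4 0 0 0 0; 1 0 0 0 0; 1 0 0 0 0; 1 0 0 0 0; 1 0 0 0 0; 1 0 0 0 0; 1 0 0 0 0; 1 0 0 0 0; 1 0 0 0 0' 50
python3 -m handwheel '1 0 0 0 0; 1 0 0 0 0'
```

```text
time: 19.95
tool_pos: [0.5696, -0.1892, 0.0474]
ee_rot: [0.707, -0.018, 0.706, 0.018]
force: [1.7, -0.3, 1.1]
grip_width: 0.205
time: 20.15
tool_pos: [0.5696, -0.1892, 0.0474]
ee_rot: [0.707, -0.018, 0.706, 0.018]
force: [2.4, -0.2, 1.9]
grip_width: 0.2
```

```bash
python3 -m handwheel '1 -0.1 0 0 0; 1 -0.2 0 0 0; 1 -0.3 0 0 0; 1 -0.3 0 0 0; 1 -0.3 0 0 0; 1 -0.2 0 0 0; 1 -0.1 0 0 0; 1 0 0 0 0; 1 0 0 0 0'
python3 - <<'E'
from g import *
c=cam('wrist'); save(c,'wrist17'); c=cam('scene'); save(c,'scene17',(150,80,290,200),5)
plan([0.4542,0.2412,0.2],zdir=[0.9999,-0.015])
E
```

```text
time: 21.05
tool_pos: [0.5677, -0.1891, 0.1957]
ee_rot: [0.706, -0.018, 0.708, 0.018]
force: [-0.6, 0.0, -3.9]
grip_width: 0.205
t 21.15 tcp [ 0.5677 -0.189   0.1954] force [-0.5 -0.8 -2.7] w 0.2
tool x [-0.003  0.001 -1.   ] y [-0.051  0.999  0.001] z [ 0.999  0.051 -0.003]
roll deg 3.8 units 0.0315
   after roll, shift units [-0.039  4.285 -1.2  ]
roll deg -176.2 units -1.4685
   after roll, shift units [-0.039 -4.285  1.2  ]
now shift units [-0.039  4.355 -0.914] dist 0.445
```

View pics/scene17.png

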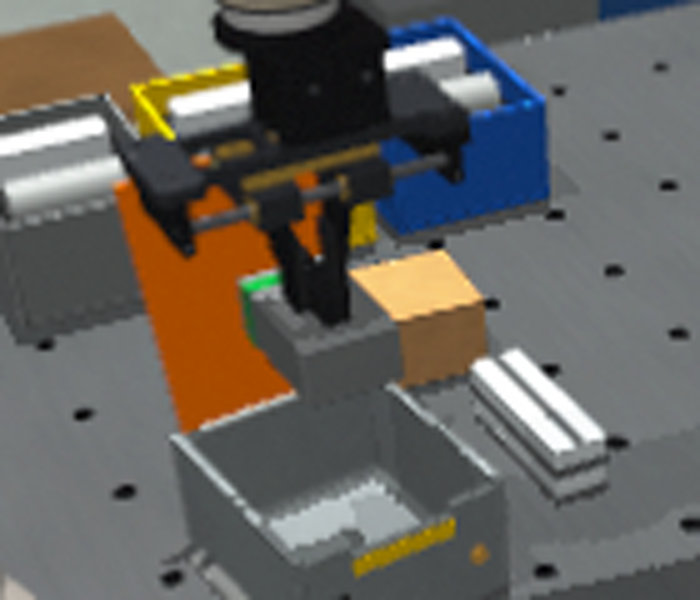

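View pics/wrist17.png

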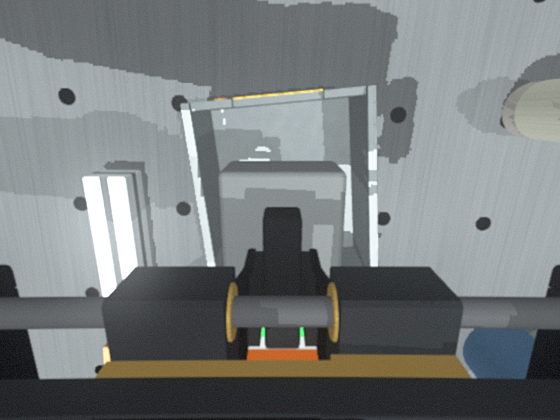

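```bash
python3 -m handwheel '1 0 0.1 -0.03 0.0315; 1 0 0.25 -0.07 0; 1 0 0.4 -0.11 0; 1 0 0.45 -0.13 0; 1 0 0.45 -0.13 0; 1 0 0.45 -0.13 0; 1 0 0.45 -0.13 0; 1 0 0.45 -0.13 0; 1 0 0.45 -0.13 0; 1 0 0.45 -0.12 0; 1 0 0.25 -0.06 0; 1 0 0.13 -0.03 0'
python3 -m handwheel '1 0 0 0 0; 1 0.2 0 0 0; 1 0.3 0 0 0; 1 0.3 0 0 0; 1 0.2 0 0 0; 1 0.1 0 0 0; 1 0 0 0 0; 1 0 0 0 0'
python3 - <<'E'
from g import *
c=cam('wrist'); save(c,'wrist18'); c=cam('scene'); save(c,'scene18',(240,180,400,300),5)
plan([0.4542,0.2412,0.054],zdir=[0.9999,-0.015])
E
```

```text
time: 22.35
tool_pos: [0.4529, 0.2432, 0.1964]
ee_rot: [0.707, 0.004, 0.708, -0.003]
force: [0.0, -0.5, -3.1]
grip_width: 0.204
time: 23.15
tool_pos: [0.4556, 0.24, 0.0876]
ee_rot: [0.707, 0.006, 0.707, -0.006]
force: [1.1, 0.2, -2.7]
grip_width: 0.206
t 23.25 tcp [0.4557 0.2406 0.0882] force [ 0.4  0.6 -2.8] w 0.204
tool x [ 0.002  0.001 -1.   ] y [0.016 1.    0.001] z [ 1.    -0.016  0.002]
roll deg -0.0 units -0.0003
   after roll, shift units [ 0.342  0.006 -0.016]
roll deg 180.0 units 1.4997
   after roll, shift units [ 0.342 -0.006  0.016]
now shift units [ 0.342  0.006 -0.016] dist 0.034
```

View pics/scene18.png

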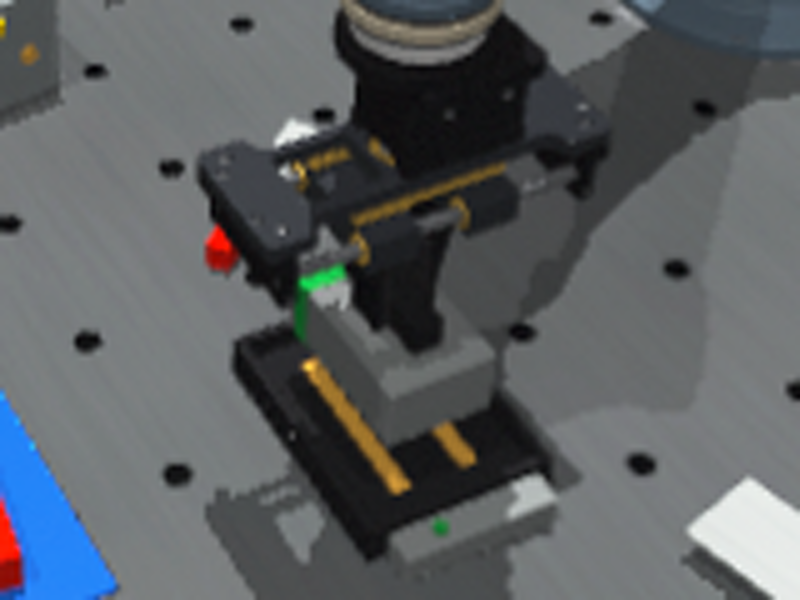

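View pics/wrist18.png

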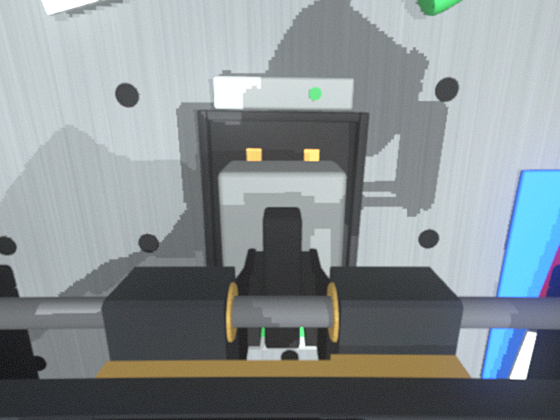

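```bash
python3 -m handwheel '1 0.15 0 0 0; 1 0.1 0 0 0; 1 0.05 0 0 0; 1 0.02 0 0 0; 1 0 0 0 0; 1 0 0 0 0'
python3 -m handwheel '1 0.01 0 0 0; 1 0.01 0 0 0; 1 0.005 0 0 0; 1 0 0 0 0'
```

```text
time: 23.85
tool_pos: [0.4548, 0.2407, 0.0552]
ee_rot: [0.707, 0.005, 0.707, -0.005]
force: [0.1, -0.3, -3.6]
grip_width: 0.204
time: 24.25
tool_pos: [0.455, 0.2405, 0.0533]
ee_rot: [0.707, 0.005, 0.707, -0.005]
force: [-1.5, -2.2, 5.5]
grip_width: 0.2
```

```bash
python3 -m handwheel '0.4 0 0 0 0; 0.4 0 0 0 0; 0.4 0 0 0 0; 0.4 0 0 0 0; 0.4 0 0 0 0; 0.4 0 0 0 0; 0.4 -0.1 0 0 0; 0.4 -0.3 0 0 0; 0.4 -0.4 0 0 0; 0.4 -0.4 0 0 0; 0.4 -0.4 0 0 0; 0.4 -0.4 0 0 0'
python3 -m handwheel '0.4 0 -0.4 0 0; 0.4 0 -0.45 0 0; 0.4 0 -0.45 0 0; 0.4 0 -0.45 0 0; 0.4 0 -0.4 0 0; 0.4 0 -0.2 0 0; 0.4 0 0 0 0; 0.4 0 0 0 0'
python3 - <<'E'
from g import *
c=cam('scene'); save(c,'scene19'); c=cam('top'); save(c,'top19',(130,60,460,300),2.4); c=cam('wrist'); save(c,'wrist19')
plan([0.4542,0.2412,0.054],zdir=[0.9999,-0.015])
E
```

```text
time: 25.45
tool_pos: [0.4543, 0.2405, 0.2549]
ee_rot: [0.707, 0.005, 0.707, -0.005]
force: [-0.0, 0.4, -0.3]
grip_width: 0.599
time: 26.25
tool_pos: [0.4511, 0.006, 0.2531]
ee_rot: [0.707, 0.005, 0.707, -0.005]
force: [0.2, 0.5, -0.3]
grip_width: 0.603
t 26.4 tcp [0.4512 0.0072 0.2529] force [ 0.7 -0.5  0.3] w 0.596
tool x [ 0.001  0.    -1.   ] y [0.012 1.    0.   ] z [ 1.    -0.012  0.001]
roll deg 0.2 units 0.0015
   after roll, shift units [ 1.989  2.34  -0.007]
roll deg -179.8 units -1.4985
   after roll, shift units [ 1.989 -2.34   0.007]
now shift units [1.989e+00 2.340e+00 1.000e-03] dist 0.307
```

View pics/scene19.png

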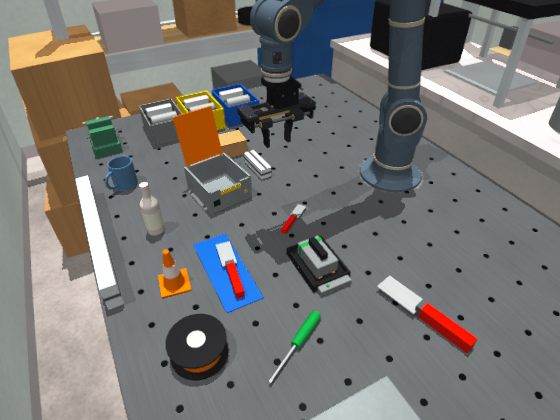

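View pics/top19.png

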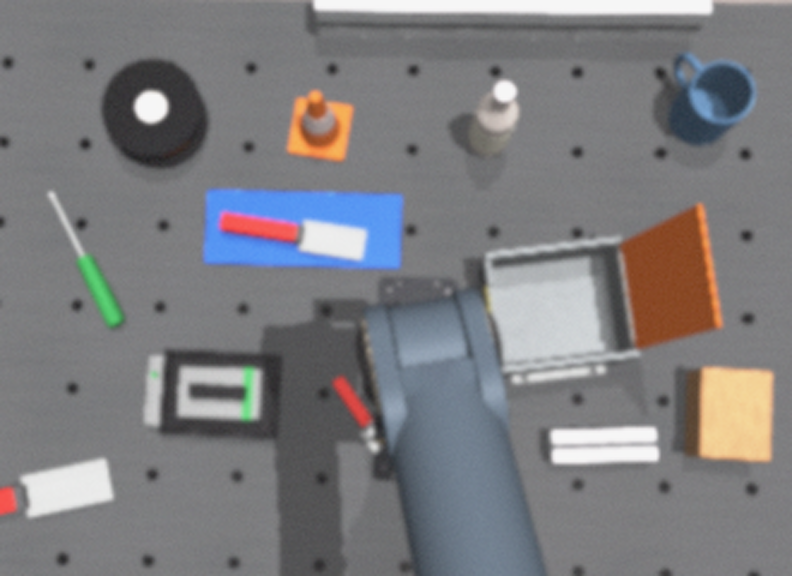

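View pics/wrist19.png

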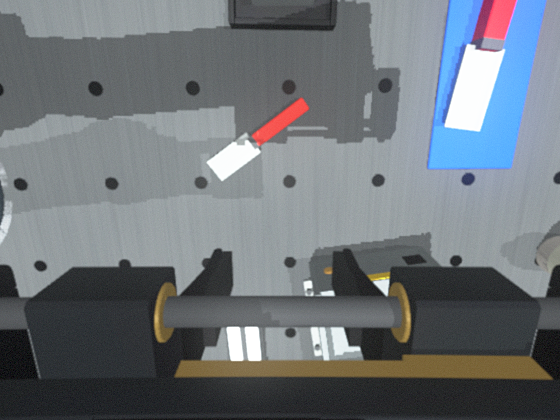

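Everything looks in place, so I'll check the numbers before handing in.

Run:
```python
from g import *
t=load('top'); P=cloud(t); Z=P[...,2]
m=np.zeros((420,560),bool); m[205:242,200:245]=True
pk=m&(Z>0.04)&(Z<0.062); rd=m&(Z>0.062)&(Z<0.08)
r=cv2.minAreaRect((P[pk|rd][:,:2]*1000).astype(np.float32)); print('pack body',r,np.median(Z[pk]))
r=cv2.minAreaRect((P[rd][:,:2]*1000).astype(np.float32)); print('ridge',r,np.median(Z[rd]),rd.sum())
# tilt: plane fit of pack body top
X=P[pk&(Z>0.046)&(Z<0.058)]; A=np.linalg.lstsq(np.c_[X[:,:2],np.ones(len(X))],X[:,2],rcond=None)[0]; print('slopes',A[:2].round(3))
im=t['image']; hsv=cv2.cvtColor(im,cv2.COLOR_RGB2HSV); red=(cv2.inRange(hsv,np.array([0,150,90]),np.array([8,255,255]))|cv2.inRange(hsv,np.array([172,150,90]),np.array([180,255,255])))
q=np.zeros_like(red); q[130:180,210:305]=red[130:180,210:305]; v,u=np.nonzero(q); X=plane(t,u,v,.03)[:,:2]*1000; print('handle',cv2.minAreaRect(X.astype(np.float32)),np.median(Z[v,u]))
e=t['image']; 
for a in (1.6,1.7,1.8,1.9):
    E=np.array([.559,-.099,0])+np.r_[np.array([.137,-.9905])*(.167-.166*np.cos(a)),0.0825+.166*np.sin(a)]; print(a,(2.4*(proj(t,E)-[130,60])).round(0))
```

```text
pack body ((456.39300537109375, 240.10263061523438), (104.0321044921875, 64.0872573852539), 88.80802154541016) 0.05181704903696649
ridge ((457.0311279296875, 240.31044006347656), (18.081186294555664, 69.17998504638672), 0.46492332220077515) 0.07191180985511147 147
slopes [-0.011  0.005]
handle ((672.7587890625, 199.93727111816406), (94.2712173461914, 19.33355712890625), 81.45418548583984) 0.02961701611306855
1.6 [[674. 268.]]
1.7 [[689. 266.]]
1.8 [[704. 265.]]
1.9 [[718. 264.]]
```

```bash
python3 -c "
from cell import ctrl
print(ctrl.close_job())"
```

```text
the job is handed in; nothing more can be done
None
```

The job is handed in, with about 26.4 s used of the 67 s; no verdict came back.

**What I did:**
- I took the middle-sized scraper from the mat and put its blade about 25 mm into the notch.
- I raised the lid with the blade alone and followed the lid's arc until it stood past upright.
- I laid the scraper back where it had been on the mat.
- I lifted the pack by its ridge and lowered it onto the tray floor until it touched, then let go and moved clear.

**Last checks, from the top camera before hand-in:**
- **Lid:** it stood open at about 1.8 rad.
- **Scraper:** its handle top was 29.6 mm above the table, so it lies flat on the mat. The handle centre was about 50 mm from the mat's centre along its length, where up to 130 mm is allowed.
- **Pack:** it was within about 3 mm of the tray's centre, about 1° off lengthways, with a fitted tilt of about 0.01 rad. Its body top was at 52 mm and its ridge top at 72 mm, as expected for a pack on the tray floor.
- **Bystanders:** the driver and carton looked unmoved in the last pictures. What I took to be the aluminium bar, by the carton, did too. I did not measure any of the three.

**Disagreements:**
- Before the grasp, the pack's ridge measured up to about 8 mm apart between cameras (scene against wrist and top). I used the wrist and top values, and a closer wrist look confirmed them.
- My rough lid-angle fit from scene depth gave 0.49 rad. I took it to have included background pixels and ignored it; the wrist and top views both gave about 1.8 rad.

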